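Pack the picnic cool box, fasten its hasp and start it

ROBOT

A 6-joint arm with a two-finger parallel gripper is mounted at the origin on a cart in front of the work surface, level with it; the furniture and walls round the work are solid. World frame = base frame: x ahead of the robot, y to its left, z up, the work surface at z = 0. Lengths are in m, angles in degrees, forces in N, time in s.
With the tool pointing down it reaches from about 0.25 to 0.725 m from the base axis. Payload 9.7 kg.
Tool frame: the origin (TCP) lies at the very end of the fingers, on their centre line; the grasp point (between the pads) lies grasp_offset behind it (grasp_offset is the distance from the TCP to the grasp point, in m); z points along the fingers, y is the line along which they close (so a half turn about z gives the same grasp; the last joint's range is limited). The gripper opens to 85 mm and grips with 20 to 120 N. Pads are 22 mm wide; open, the fingers measure 114 mm over their backs; the gripper's body (76 mm by 85 mm) begins 54 mm behind the grasp point. The pads swing forward as they close: fully open they stand 13 mm farther back than shut.
Start: joints at [74.255, 4.979, 10.078, 95.1, 0, 90], TCP at [0.149, 0.529, 0.231] pointing down, gripper open.
Joint ranges: [-179.16, 179.16], [-48.56, 103.87], [-65.8, 70.77], [-126.05, 130.52], [-82.76, 87.17], [-180, 180]. Speed limits (degrees/s): [127.2, 127.2, 147.25, 180, 180, 180].

INTERFACE

Orientations are given as [roll, pitch, yaw] about the fixed x, y, z axes, in that order (R = Rz(yaw) Ry(pitch) Rx(roll)).
In Python, from workcell import get_obs, camera, calibration, job_done, recognise, cut_out, mark_of, grasp_offset gives the robot as it stands.
- The arm moves only by the tool servo_tool, never from a script. Its argument "moves" is a list of rows, each a list of 3 entries, a list of its own where there are three numbers: the turn, a rotation vector about the tool's x, y, z in degrees, then the shift along the tool's x, y, z in m, then the opening in per cent of the stroke, from 0 (shut) to 100 (fully open). In form: [[[ax, ay, az], [x, y, z], claw], ...]. A call has 1 to 12 rows; each row shifts and turns the commanded pose from where the row before left it, along the tool's axes as they then stand; what a row does not reach is not made up. A row lasts 1/10 s, in which the tool goes at most 50 mm and 8.59 degrees, less where a joint would pass 70% of its speed; a pose out of reach is approached as far as the arm can. A call is refused whole if a number of a shift passes 0.05 or a number of a turn 8.59, either way. A call with a gripper value outside its range is refused whole. The fingers move at their own pace and stop on an object; "force" is the grip in N (left out, the last holds). Time passes only in rows, so rows that do not move let the fingers close. It gives the time, the measured TCP pose, the force, the opening and the grip force at its end, in the units of the state.
- get_obs(): the state, without advancing time (a new reading comes with each control period).
- camera(name): name is "scene" or "side" or "wrist"; returns (picture, depth): 400x640x3 uint8, red, green, blue; 400x640 float32, m along the optical axis (not along the pixel's ray), 0 where there is no reading.
- calibration(name): a dict with "camera_matrix" (3x3 intrinsics, pixels), "R" (3x3) and "t" (3): a world point X has camera coordinates R X + t. Camera axes: x right, y down, z forward; pixel columns grow to the right and rows downward; lengths in m; the calibration is good to about 2 mm. A picture is of the moment at which its call begins: read the wrist's pose just before it. calibration takes no time and is no camera call; for the wrist camera it gives the pose at the moment of the call.
- job_done(): hands the job in; it is judged then, once.
Trained networks look in the newest picture that a camera, given by its name, has taken for a name from the list of things; names that differ only in an ending like _2 or _b are one class to them, and where a whole thing is asked for, a point or a joint stands for the part that bears it (a point fixed in the world has none). Each returns a list of dicts, best first, with "score" (0 to 1); they miss things now and then, are a little off and sometimes report something else, mostly with a low value. They report only what shows in the picture. A call takes as long as a camera call.
- recognise(name, camera): "xyz" ([x, y, z] in m, in the coordinates of the camera as it stood for that picture, good to about 4 mm: the middle of the surface that is visible of it).
- cut_out(name, camera): "mask" (400x640 bool, what is visible of it).
- mark_of(name, camera): "xyz" ([x, y, z] in m, in the coordinates of the camera as it stood for that picture, good to about 4 mm: a listed point, or the origin of a listed thing).
The state is a dict: "time": time; "q": joint angles; "qd": joint speeds; "joint_efforts": joint torques, N m; "ee_pos": TCP position; "tcp_rot": TCP orientation; "wrist_force": force on the tool from outside, world axes, zero at the start; "torque": the same for the moment, N m; "opening": finger opening in m; "grasp_force": force on a finger pad.
Only numpy, scipy, OpenCV 4.12 (cv2) and the standard library are available. Lean on these libraries where they do the work, as an engineer would, in place of code of your own. Each camera call takes 0.05 s, during which the arm holds its last target. There are 200 camera calls.

TASK

Pack the electric cool box for a picnic: swing the hasp off its catch, raise the lid right up, put every lemon, tub of dip and the salt shaker that stand on the worktop inside (the garlic stays where it is), shut the lid and swing the hasp back down flat over the catch. Only once it is fastened, start it at the control unit by pressing the keys fully down one at a time and letting each come up: blue, then yellow, then green.

Things in the scene. Friction and masses are not known exactly. Their poses are not given: they have to be found in the camera images.
- coolbox: blue open-topped insulated cool box, fixed, outside 174 (x) x 284 (y) x 112 mm high without its lid, walls and floor 12 mm thick (inside 150 x 260 x 100 mm deep); origin at the centre of its underside, x points away from the robot at yaw 0, z up. A wall cabinet hangs 0.33 m above the worktop behind it on the left (x beyond 0.66, y above 0.05 in the world)
- lid (a joint): angle of the white lid in rad: 0 shut, 1.7 fully open (1.57 is upright). The lid is a slab 174 x 284 x 16 mm hinged along the box's far top edge (axis parallel to the box's y), its top 128 mm above the worktop when shut; a stiff hinge holds it at any angle, about 4 N at the grip moves it
- lid_grip (a point): middle of the top bar of the black grip on the lid, near the lid's front edge: a bridge 36 mm long (front to back), 16 mm wide (along the box's y) and 32 mm high, standing on the lid; this point is 26 mm above the lid's top face, 155 mm in front of the hinge axis and 35 mm to the -y side of the box's middle. Pinch it across its 16 mm; it can turn between the fingers as the lid swings
- lid_hinge (a point): point on the lid's hinge axis in line with the lid grip (the box's far top edge, 112 mm above the worktop)
- hasp (a joint): angle of the steel hasp in rad: 0 flat on the lid over the catch, 1.57 upright, 2.2 leaning outward towards the robot against its stop. Friction holds it at any angle, under 1 N at its tab moves it
- hasp_tab (a point): point 20 mm up the red thumb tab at the hasp's free end, 56 mm along the strap from the hinge (23 mm above the lid when the hasp is on). The hasp is a slotted steel strap 62 mm long, 20 mm wide (along the box's y), 3 mm thick; the tab stands 26 mm up from it, 20 mm wide, 8 mm thick. It can be pinched across its 20 mm and turns between the fingers as the hasp swings
- hasp_hinge (a point): the hasp's hinge axis (parallel to the box's y) at the top of the box's front wall, 60 mm to the +y side of the box's middle, 131 mm above the worktop; the steel catch is a small staple on the lid, 30 mm behind it, that stands through the strap's slot when the hasp is on
- control_unit: grey control unit of the cool box, fixed on the worktop to the left of it, 68 (x) x 170 (y) x 22 mm high, with three coloured keys in a row along its y; origin at the centre of its underside
- key_blue_top (a point): centre of the top of the blue key of the control unit, a round push key 28 mm across in a black collar 44 mm across; the keys stand 50 mm apart in one row, in any order. Its top is about 44 mm above the worktop and at rest stands 10 mm above the collar; it goes straight down
- key_blue (a joint): travel of the blue key in m: 0 at rest, 0.006 fully down (pressed from 0.004); a spring holds it up, 5 N pushes it fully down
- key_yellow_top (a point): centre of the top of the yellow key of the control unit, a round push key 28 mm across in a black collar 44 mm across; the keys stand 50 mm apart in one row, in any order. Its top is about 44 mm above the worktop and at rest stands 10 mm above the collar; it goes straight down
- key_yellow (a joint): travel of the yellow key in m: 0 at rest, 0.006 fully down (pressed from 0.004); a spring holds it up, 5 N pushes it fully down
- key_green_top (a point): centre of the top of the green key of the control unit, a round push key 28 mm across in a black collar 44 mm across; the keys stand 50 mm apart in one row, in any order. Its top is about 44 mm above the worktop and at rest stands 10 mm above the collar; it goes straight down
- key_green (a joint): travel of the green key in m: 0 at rest, 0.006 fully down (pressed from 0.004); a spring holds it up, 5 N pushes it fully down
- lemon_a: whole yellow lemon lying on its side, 71 (its own x, the long axis) x 53 (y) x 51 mm high; origin under its centre, own z up. May be absent
- lemon_b: whole yellow lemon lying on its side, 71 (its own x, the long axis) x 53 (y) x 51 mm high; origin under its centre, own z up. May be absent
- tub_a: small closed tub of dip, orange with a white label and rim on its lid, rigid, 56 (own x) x 50 (own y) x 48 mm high with rounded corners; origin at the centre of its underside, own z up. May be absent
- tub_b: small closed tub of dip, orange with a white label and rim on its lid, rigid, 56 (own x) x 50 (own y) x 48 mm high with rounded corners; origin at the centre of its underside, own z up. May be absent
- salt_shaker: glass salt shaker with a grey cap, upright, round, 44 mm across up to 74 mm, cap 34 mm across, 90 mm high in all; origin at the centre of its underside, own z up. May be absent
- garlic: white garlic bulb, 54 mm across, 53 mm high, not to be packed; origin at the centre of its underside

How it is judged (in metres and radians):
On the way, in this order (a step that is already met when the one before it is completed fails the run):
1. the hasp is swung off the catch, past upright or nearly so, the lid still shut (value of joint hasp above 1.2 rad and value of joint lid below 0.06 rad), for 0.2 s.
2. the lid is raised about upright (value of joint lid above 1.2 rad), for 0.2 s.
3. every item is inside the open box (x of lemon_a in the frame of coolbox between -0.085 and 0.085 m and y of lemon_a in the frame of coolbox between -0.14 and 0.14 m and z of lemon_a in the frame of coolbox between 0 and 0.108 m and x of lemon_b in the frame of coolbox between -0.085 and 0.085 m and y of lemon_b in the frame of coolbox between -0.14 and 0.14 m and z of lemon_b in the frame of coolbox between 0 and 0.108 m and x of tub_a in the frame of coolbox between -0.085 and 0.085 m and y of tub_a in the frame of coolbox between -0.14 and 0.14 m and z of tub_a in the frame of coolbox between 0 and 0.108 m and x of tub_b in the frame of coolbox between -0.085 and 0.085 m and y of tub_b in the frame of coolbox between -0.14 and 0.14 m and z of tub_b in the frame of coolbox between 0 and 0.108 m and x of salt_shaker in the frame of coolbox between -0.085 and 0.085 m and y of salt_shaker in the frame of coolbox between -0.14 and 0.14 m and z of salt_shaker in the frame of coolbox between 0 and 0.108 m and value of joint lid above 0.5 rad), for 0.2 s.
4. the lid is shut (value of joint lid below 0.06 rad), for 0.2 s.
5. the hasp lies over the catch on the shut lid (value of joint lid below 0.06 rad and value of joint hasp below 0.12 rad), for 0.2 s.
6. the blue key is pressed alone (all of step 5 and value of joint key_blue above 0.004 m and value of joint each of key_yellow, key_green below 0.002 m), for 0.05 s.
7. the yellow key is pressed alone (all of step 5 and value of joint key_yellow above 0.004 m and value of joint each of key_blue, key_green below 0.002 m), for 0.05 s.
8. the green key is pressed alone (all of step 5 and value of joint key_green above 0.004 m and value of joint each of key_blue, key_yellow below 0.002 m), for 0.05 s.
At the end, for the whole second after the job is handed in: every lemon, tub and salt shaker present lies inside the cool box at rest, the lid is shut (under 0.06 rad), the hasp lies flat over the catch (under 0.12 rad), all three keys are up again (under 2 mm), and the garlic is within 5 cm of where it stood (all of step 5 and x of lemon_a in the frame of coolbox between -0.085 and 0.085 m and y of lemon_a in the frame of coolbox between -0.14 and 0.14 m and z of lemon_a in the frame of coolbox between 0 and 0.108 m and x of lemon_b in the frame of coolbox between -0.085 and 0.085 m and y of lemon_b in the frame of coolbox between -0.14 and 0.14 m and z of lemon_b in the frame of coolbox between 0 and 0.108 m and x of tub_a in the frame of coolbox between -0.085 and 0.085 m and y of tub_a in the frame of coolbox between -0.14 and 0.14 m and z of tub_a in the frame of coolbox between 0 and 0.108 m and x of tub_b in the frame of coolbox between -0.085 and 0.085 m and y of tub_b in the frame of coolbox between -0.14 and 0.14 m and z of tub_b in the frame of coolbox between 0 and 0.108 m and x of salt_shaker in the frame of coolbox between -0.085 and 0.085 m and y of salt_shaker in the frame of coolbox between -0.14 and 0.14 m and z of salt_shaker in the frame of coolbox between 0 and 0.108 m and value of joint each of key_blue, key_yellow, key_green below 0.002 m and distance of garlic from where it was at the start of the episode below 0.05 m and linear speed of each of lemon_a, lemon_b, tub_a, tub_b, salt_shaker below 0.02 m/s); the robot touches nothing.
It fails at once if a key is pressed while the lid or the hasp is not fastened (value of joint any of key_blue, key_yellow, key_green above 0.003 m and (value of joint lid above 0.1 rad or value of joint hasp above 0.3 rad)).
It fails at once if two keys are pressed at once (value of joint each of key_blue, key_yellow above 0.003 m or value of joint each of key_blue, key_green above 0.003 m or value of joint each of key_yellow, key_green above 0.003 m).
It fails at once if the garlic is put into the box or knocked more than 5 cm away (distance of garlic from where it was at the start of the episode above 0.05 m).
Of lemon_a, lemon_b, tub_a, tub_b, salt_shaker only 2 to 4 are there at a start; the rules pass over those that are not, and their reading is None.
At some moment in a run one of tub_a, tub_b may be knocked a few centimetres aside while the robot is not near it.
Once in a run the grip may slacken for a moment while it holds something.
It also fails if it takes over 210 s, if anything falls off the work surface, if the arm or the gripper's body presses on something with over 40 N, if the wrist force passes 120 N, or if a joint passes its speed limit or range.

## Working session

There is one attempt and no reset: what is moved stays moved. The work goes in short steps, Python scripts to look and compute and a tool call to move; the robot and the scene stay as the last step left them, time stands still between calls to the robot, and variables do not carry over. Pictures are saved under pics/ and viewed, at most 14 in all, crops included, and the job is handed in when it is done.

Besides the shell and the picture viewer there is one more tool, called after "Call:" as name(argument=value, ...), one argument or row to a line, values as JSON. servo_tool: Moves the arm, as the interface text tells. Its arguments: {"type":"object","properties":{"moves":{"type":"array"},"force":{"type":"number"}},"required":["moves"]}

```bash
mkdir -p pics; ls; cat > h.py <<'E'
import numpy as np, cv2
from workcell import *
def w(cam,p):
    c=calibration(cam); return np.array(c["R"]).T@(np.array(p)-np.array(c["t"]))
def snap(cam,name=None):
    im,d=camera(cam)
    if name: cv2.imwrite(f"pics/{name}.png",im[:,:,::-1])
    return im,d
def marks(cam,names,f=mark_of,mn=0.3):
    for n in names:
        for r in f(n,cam)[:3]:
            if r["score"]>mn: print(cam,n,round(r["score"],2),w(cam,r["xyz"]).round(4))
E
python3 - <<'E'
from h import *
o=get_obs(); print(o, grasp_offset)
for c in ["scene","side"]:
    snap(c,c+"0")
    marks(c,["coolbox","lid_grip","hasp_tab","hasp_hinge","lid_hinge","control_unit","key_blue_top","key_yellow_top","key_green_top","lemon_a","tub_a","salt_shaker","garlic"])
a=cv2.imread("pics/scene0.png");b=cv2.imread("pics/side0.png")
cv2.imwrite("pics/both.png",cv2.resize(np.vstack([a,b]),(480,600)))
E
```

```text
pics
{'time': 0.0, 'q': array([7.42549243e+01, 5.01073420e+00, 1.00327234e+01, 9.50979460e+01,
       1.26600650e-03, 9.00007836e+01]), 'qd': array([ 0.13761578, -0.12442345, -0.02782253, -0.0625775 , -0.04087164,
       -0.07088022]), 'joint_efforts': array([ 1.62694378e-04, -5.20389819e+01,  4.64803112e+01,  1.62042148e-02,
        1.09270052e-04, -7.43476789e-06]), 'ee_pos': array([0.14917874, 0.52914519, 0.23057107]), 'tcp_rot': array([-1.79924043e+02, -1.26496656e-03,  1.64254139e+02]), 'wrist_force': array([0.47261431, 0.24070065, 0.43575307]), 'torque': array([-0.05670516, -0.00673833,  0.06077839]), 'grasp_force': 0.0, 'opening': 0.0858797860104815} 0.0187
scene coolbox 0.93 [ 0.5476 -0.0625  0.0018]
scene lid_grip 0.78 [ 0.4821 -0.1007  0.1528]
scene lid_grip 0.64 [ 0.4435 -0.2848 -0.0014]
scene lid_grip 0.38 [ 0.5739 -0.4029 -0.001 ]
scene hasp_tab 0.46 [ 0.508  -0.0035  0.1526]
scene hasp_hinge 0.37 [ 0.4549 -0.0074  0.128 ]
scene control_unit 0.58 [0.4936 0.2864 0.0007]
scene key_blue_top 0.56 [0.4858 0.3321 0.0434]
scene key_green_top 0.7 [ 0.4812 -0.1002  0.1509]
scene 
[... 203 characters left out ...]
4028  0.0011]
side coolbox 0.56 [ 0.5517 -0.0581  0.0011]
side lid_grip 0.75 [ 0.486  -0.0988  0.1544]
side lid_grip 0.67 [0.5003 0.2337 0.0496]
side hasp_tab 0.65 [ 0.5111 -0.0031  0.1528]
side hasp_hinge 0.65 [ 0.4533 -0.0051  0.1309]
side lid_hinge 0.71 [ 0.6372 -0.0858  0.1136]
side control_unit 0.68 [4.924e-01 2.887e-01 4.000e-04]
side key_blue_top 0.44 [0.4887 0.3336 0.0414]
side key_yellow_top 0.47 [0.4965 0.2337 0.0503]
side key_green_top 0.62 [0.4937 0.2844 0.0454]
side lemon_a 0.49 [ 0.4572 -0.3928  0.0022]
side tub_a 0.62 [ 0.5699 -0.4058  0.0027]
side salt_shaker 0.49 [ 0.4443 -0.2918 -0.0013]
side salt_shaker 0.47 [0.4938 0.2855 0.0425]
side garlic 0.43 [ 0.669  -0.4085 -0.001 ]
```

View pics/scene0.png

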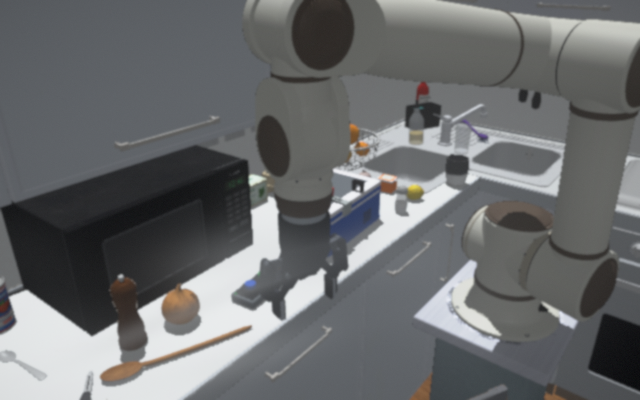

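View pics/side0.png

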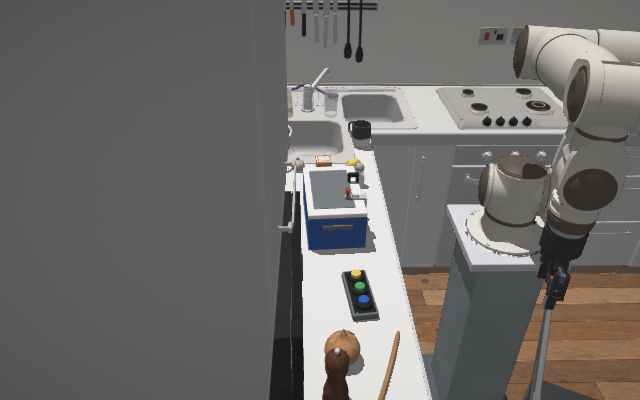

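The pictures show the box with its hasp (red tab, about side px 350,193) and black grip (352,178). The control unit is at (360,293), with yellow, green and blue running from far to near. The lemon, shaker, tub and garlic lie beyond the box, at about (325,162) to (357,163). I'll move above the box and look closer.

Call:
servo_tool(
  moves=[
    [[0,0,-7],[0,0,-0.02],100],
    [[0,0,-7],[0,0,-0.02],100],
    [[0,0,-7],[0,0,-0.02],100],
  ],
)

```text
time: 1.7
ee_pos: [0.1492, 0.5292, 0.292]
tcp_rot: [-180.0, -0.0, -174.5]
wrist_force: [-0.0, 0.6, -0.4]
opening: 0.0852
grasp_force: 0.0
```

```bash
cat >> h.py <<'E'
from scipy.spatial.transform import Rotation as Ro
def plan(*pts):
    """world waypoints -> tool-axis shifts for the current orientation"""
    o=get_obs(); R=Ro.from_euler('xyz',o['tcp_rot'],degrees=True).as_matrix(); p=np.array(o['ee_pos'])
    print('t',round(o['time'],1),'p',p.round(4),'rpy',np.round(o['tcp_rot'],2),'q',np.round(o['q'],1))
    for t in pts:
        t=np.array(t); print(t,'->',(R.T@(t-p)).round(4)); p=t
E
python3 -c "
from h import *
plan((.43,-.03,.33))"
```

```text
t 1.7 p [0.1492 0.5292 0.292 ] rpy [-179.99   -0.   -174.46] q [ 74.3   6.9  19.  102.1  -0.   68.7]
[ 0.43 -0.03  0.33] -> [-0.2255 -0.5837 -0.0379]
```

Call:
servo_tool(
  moves=[
    [[0,0,0],[-0.0188,-0.0486,-0.003],100],
    [[0,0,0],[-0.0188,-0.0486,-0.003],100],
    [[0,0,0],[-0.0188,-0.0486,-0.003],100],
    [[0,0,0],[-0.0188,-0.0486,-0.003],100],
    [[0,0,0],[-0.0188,-0.0486,-0.003],100],
    [[0,0,0],[-0.0188,-0.0486,-0.003],100],
    [[0,0,0],[-0.0188,-0.0486,-0.003],100],
    [[0,0,0],[-0.0188,-0.0486,-0.003],100],
    [[0,0,0],[-0.0188,-0.0486,-0.003],100],
    [[0,0,0],[-0.0188,-0.0486,-0.003],100],
    [[0,0,0],[-0.0188,-0.0486,-0.003],100],
    [[0,0,0],[-0.0188,-0.0486,-0.003],100],
  ],
)

```text
time: 2.9
ee_pos: [0.416, -0.0094, 0.3262]
tcp_rot: [-180.0, 0.1, -174.8]
wrist_force: [1.7, 1.1, -0.2]
opening: 0.0856
grasp_force: 0.0
```

```bash
python3 - <<'E'
from h import *
plan()
N=["coolbox","lid_grip","hasp_tab","hasp_hinge","lid_hinge","control_unit","key_blue_top","key_yellow_top","key_green_top","lemon_a","tub_a","salt_shaker","garlic"]
for c in ["wrist","scene","side"]:
    snap(c,c+"1"); marks(c,N,mn=0.4)
E
```

```text
t 2.9 p [ 0.416  -0.0094  0.3262] rpy [-1.8000e+02  6.0000e-02 -1.7477e+02] q [ -1.3  -9.8   6.6 106.4   0.   -6.5]
wrist coolbox 0.85 [ 0.5497 -0.0624 -0.0023]
wrist lid_grip 0.6 [ 0.484  -0.0983  0.1538]
wrist hasp_tab 0.96 [5.068e-01 3.000e-04 1.532e-01]
wrist hasp_hinge 0.74 [ 0.4566 -0.0069  0.1303]
wrist lid_hinge 0.6 [ 0.6367 -0.0854  0.1163]
wrist control_unit 0.86 [0.4901 0.2905 0.0043]
wrist key_blue_top 0.74 [0.4877 0.3411 0.0399]
wrist key_yellow_top 0.69 [0.4955 0.2432 0.043 ]
wrist key_green_top 0.67 [0.4875 0.2965 0.0426]
wrist lemon_a 0.55 [ 0.4563 -0.3877 -0.0014]
wrist tub_a 0.73 [ 0.5694 -0.4008  0.0056]
wrist salt_shaker 0.8 [ 4.479e-01 -2.829e-01  4.000e-04]
wrist salt_shaker 0.58 [0.4948 0.2418 0.0431]
wrist garlic 0.81 [ 0.6653 -0.4061 -0.0009]
scene coolbox 0.96 [ 0.5499 -0.0594 -0.0034]
scene lid_grip 0.76 [ 0.4839 -0.1024  0.151 ]
scene hasp_tab 0.49 [0.509  0.0013 0.1516]
scene hasp_hinge 0.55 [ 0.4552 -0.0053  0.1292]
scene lid_hinge 0.96 [ 0.6432 -0.0921  0.1113]
scene control_unit 0.61 [0.4954 0.2871 0.0015]
scene key_blue_top 0.53 [ 0.4557 -0.0088  0.12
[... 373 characters left out ...]
0.0571  0.0015]
side lid_grip 0.56 [ 0.4871 -0.0983  0.1563]
side hasp_tab 0.51 [ 0.5102 -0.0024  0.1524]
side hasp_hinge 0.57 [ 0.4552 -0.0073  0.1301]
side lid_hinge 0.72 [ 0.6367 -0.086   0.1142]
side control_unit 0.96 [0.4925 0.2884 0.0018]
side key_blue_top 0.66 [0.4857 0.3351 0.0429]
side key_yellow_top 0.58 [0.499  0.2313 0.046 ]
side key_yellow_top 0.42 [ 0.6683 -0.4089 -0.0026]
side key_green_top 0.41 [0.4883 0.2853 0.0449]
side lemon_a 0.47 [ 0.4575 -0.3925  0.0016]
side lemon_a 0.41 [ 0.5531 -0.0568 -0.0007]
side tub_a 0.62 [ 0.5685 -0.406   0.0009]
side salt_shaker 0.52 [ 0.442  -0.2929  0.0018]
side garlic 0.61 [ 0.4848 -0.0993  0.1556]
side garlic 0.57 [ 0.6687 -0.4078 -0.0021]
```

View pics/wrist1.png

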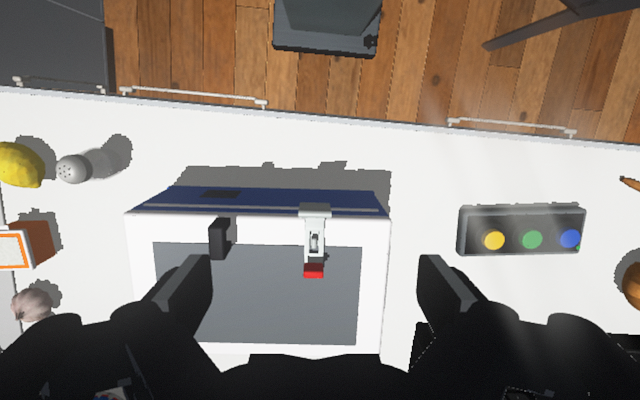

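View pics/scene1.png

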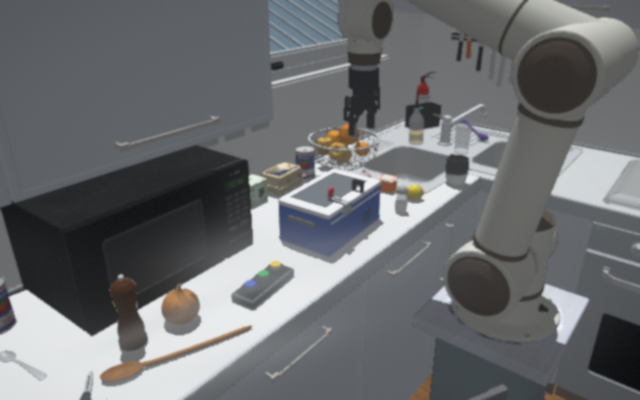

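The wrist view shows the hasp at (313,240), the grip at (219,238), the keys yellow, green, blue from (494,240) to (570,240), and the items at the left edge. There is no second lemon or tub. Next I'll pinch the hasp tab.

```bash
python3 -c "
from h import *
plan((.509,-.001,.22),(.509,-.001,.136))"
```

```text
t 5.0 p [ 0.4156 -0.0072  0.3258] rpy [ 180.      0.   -174.75] q [ -1.   -9.8   6.6 106.4   0.   -6.2]
[ 0.509 -0.001  0.22 ] -> [-0.0935 -0.0024  0.1058]
[ 0.509 -0.001  0.136] -> [ 0.    -0.     0.084]
```

Call:
servo_tool(
  moves=[
    [[0,0,0],[-0.031,-0.001,0.035],60],
    [[0,0,0],[-0.031,-0.001,0.035],60],
    [[0,0,0],[-0.0315,0,0.036],60],
    [[0,0,0],[0,0,0.028],60],
    [[0,0,0],[0,0,0.028],60],
    [[0,0,0],[0,0,0.028],60],
    [[0,0,0],[0,0,0],60],
    [[0,0,0],[0,0,0],60],
  ],
)

```text
time: 5.8
ee_pos: [0.5088, -0.0006, 0.1364]
tcp_rot: [180.0, -0.0, -174.7]
wrist_force: [0.2, -0.5, 1.3]
opening: 0.0511
grasp_force: 0.0
```

```bash
python3 - <<'E'
from h import *
plan((.509,-.001,.136))
snap("wrist","wrist2"); marks("wrist",["hasp_tab","hasp_hinge","lid_grip"]); 
E
```

```text
t 5.8 p [ 0.5088 -0.0006  0.1364] rpy [ 1.8000e+02 -2.0000e-02 -1.7474e+02] q [-0.1 -1.5 -7.  84.5 -0.  -5.3]
[ 0.509 -0.001  0.136] -> [-0.0002 -0.0004  0.0004]
wrist hasp_tab 0.83 [5.098e-01 3.000e-04 1.570e-01]
wrist hasp_hinge 0.67 [ 0.4585 -0.01    0.1288]
wrist lid_grip 0.92 [ 0.4838 -0.0981  0.1567]
```

View pics/wrist2.png

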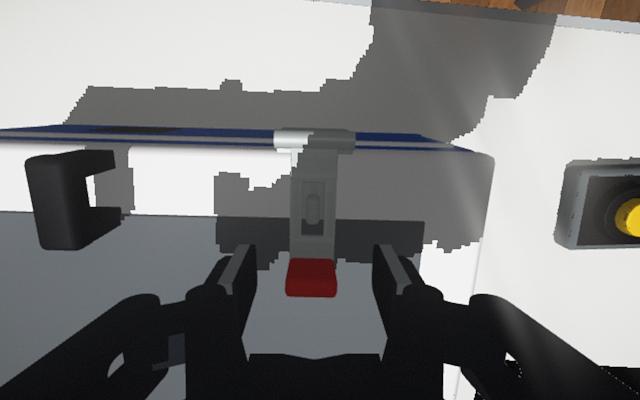

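The tab sits centred between the fingers at (311,277). I'll close on it and swing the hasp along its arc.

Call:
servo_tool(
  moves=[
    [[0,0,0],[0,0,0],0],
    [[0,0,0],[0,0,0],0],
    [[0,0,0],[0,0,0],0],
    [[0,0,0],[0,0,0],0],
    [[0,0,0],[0.008,0,-0.013],0],
    [[0,0,0],[0.0111,0,-0.0106],0],
    [[0,0,0],[0.0135,0,-0.0073],0],
    [[0,0,0],[0.0149,0,-0.0036],0],
    [[0,0,0],[0.0153,0,0.0004],0],
    [[0,0,0],[0.0147,0,0.0044],0],
    [[0,0,0],[0.013,0,0.008],0],
    [[0,0,0],[0.0039,0,0.0034],0],
  ],
  force=25,
)

```text
time: 7.2
ee_pos: [0.4141, -0.0086, 0.1553]
tcp_rot: [179.9, 0.1, -174.7]
wrist_force: [-4.4, 5.9, 10.5]
opening: 0.0192
grasp_force: 26.6
```

Call:
servo_tool(
  moves=[
    [[0,0,0],[0,0,0],0],
    [[0,0,0],[0,0,0],0],
    [[0,0,0],[0,0,0],60],
    [[0,0,0],[0,0,0],60],
    [[0,0,0],[0,0,-0.04],60],
    [[0,0,0],[0,0,-0.04],60],
    [[0,0,0],[0,0,-0.04],60],
  ],
)

```text
time: 7.9
ee_pos: [0.4146, -0.0094, 0.2752]
tcp_rot: [-180.0, -0.0, -174.8]
wrist_force: [0.7, 0.2, 0.8]
opening: 0.0512
grasp_force: 0.0
```

```bash
python3 - <<'E'
from h import *
plan((.4845,-.0995,.23),(.4845,-.0995,.14))
snap("wrist","wrist3"); marks("wrist",["hasp_tab","hasp_hinge","lid_grip","lid_hinge"]); snap("side"); marks("side",["hasp_tab"]) 
E
```

```text
t 7.9 p [ 0.4146 -0.0094  0.2752] rpy [-1.7999e+02 -3.0000e-02 -1.7475e+02] q [ -1.3 -12.   -1.1 100.9  -0.   -6.5]
[ 0.4845 -0.0995  0.23  ] -> [-0.0614 -0.0961  0.0452]
[ 0.4845 -0.0995  0.14  ] -> [-0.0001  0.      0.09  ]
wrist hasp_tab 0.87 [ 0.4233 -0.0071  0.1817]
wrist lid_grip 0.6 [ 0.4841 -0.0993  0.1559]
side hasp_tab 0.43 [ 0.4242 -0.007   0.1745]
```

View pics/wrist3.png

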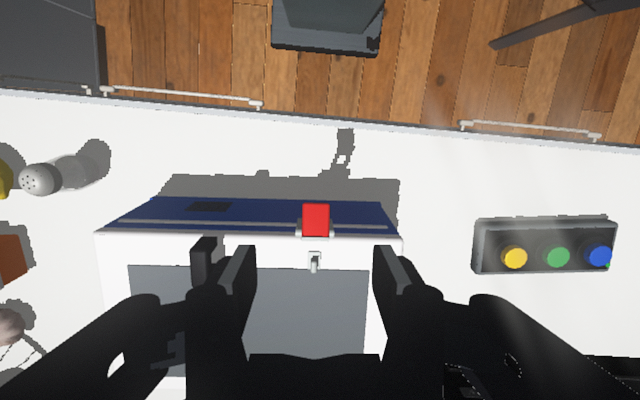

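The hasp now leans outward at about 1.8 rad: the red tab is at (316,219) and the catch is free at (314,260). Next is the lid grip.

Call:
servo_tool(
  moves=[
    [[0,0,0],[-0.0154,-0.024,0.011],60],
    [[0,0,0],[-0.0154,-0.024,0.011],60],
    [[0,0,0],[-0.0153,-0.024,0.011],60],
    [[0,0,0],[-0.0153,-0.024,0.012],60],
    [[0,0,0],[0,0,0.03],60],
    [[0,0,0],[0,0,0.03],60],
    [[0,0,0],[0,0,0.032],60],
    [[0,0,0],[0,0,0],60],
    [[0,0,0],[0,0,0],60],
  ],
)

```text
time: 9.15
ee_pos: [0.4842, -0.0991, 0.1369]
tcp_rot: [180.0, -0.1, -174.7]
wrist_force: [-0.0, -0.3, 1.3]
opening: 0.0512
grasp_force: 0.0
```

```bash
python3 - <<'E'
from h import *
plan((.4845,-.0995,.138))
snap("wrist","wrist4"); marks("wrist",["hasp_tab","lid_grip","lid_hinge"])
r=.1613
a=np.radians(16.1+np.r_[np.arange(0,85,6),86])
u=r*np.cos(a);v=r*np.sin(a)
print(np.c_[-np.diff(u),-np.diff(v)].round(4).tolist())
E
```

```text
t 9.2 p [ 0.4842 -0.0991  0.1369] rpy [ 1.7997e+02 -9.0000e-02 -1.7475e+02] q [-11.6  -3.4  -8.8  84.7   0.  -16.8]
[ 0.4845 -0.0995  0.138 ] -> [-0.0002 -0.0004 -0.0011]
wrist lid_grip 0.67 [ 0.4858 -0.0967  0.1588]
[[0.0055, -0.016], [0.0072, -0.0153], [0.0087, -0.0145], [0.0102, -0.0135], [0.0115, -0.0123], [0.0128, -0.0111], [0.0138, -0.0097], [0.0148, -0.0082], [0.0156, -0.0066], [0.0162, -0.0049], [0.0166, -0.0032], [0.0168, -0.0014], [0.0169, 0.0003], [0.0168, 0.0021], [0.0055, 0.0011]]
```

View pics/wrist4.png

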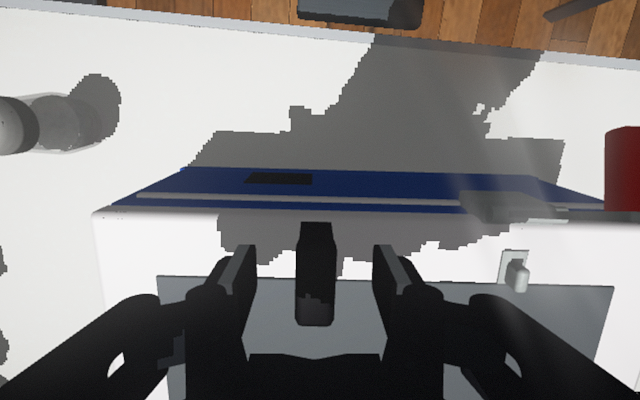

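The grip stands centred between the pads at (315,275). I'll close on it and lift.

Call:
servo_tool(
  moves=[
    [[0,0,0],[0,0,0],0],
    [[0,0,0],[0,0,0],0],
    [[0,0,0],[0,0,0],0],
    [[0,0,0],[0,0,0],0],
    [[0,0,0],[0,0,0],0],
    [[0,0,0],[-0.0055,0,-0.016],0],
    [[0,0,0],[-0.0072,0,-0.0153],0],
    [[0,0,0],[-0.0087,0,-0.0145],0],
    [[0,0,0],[-0.0102,0,-0.0135],0],
    [[0,0,0],[-0.0115,0,-0.0123],0],
    [[0,0,0],[-0.0128,0,-0.0111],0],
  ],
  force=50,
)

```text
time: 10.45
ee_pos: [0.5396, -0.095, 0.2191]
tcp_rot: [-179.9, -0.2, -174.8]
wrist_force: [-3.1, -4.4, -7.2]
opening: 0.015
grasp_force: 48.8
```

Call:
servo_tool(
  moves=[
    [[0,0,0],[-0.0138,0,-0.0097],0],
    [[0,0,0],[-0.0148,0,-0.0082],0],
    [[0,0,0],[-0.0156,0,-0.0066],0],
    [[0,0,0],[-0.0162,0,-0.0049],0],
    [[0,0,0],[-0.0166,0,-0.0032],0],
    [[0,0,0],[-0.0168,0,-0.0014],0],
    [[0,0,0],[-0.0169,0,0.0003],0],
    [[0,0,0],[-0.0168,0,0.0021],0],
    [[0,0,0],[-0.0055,0,0.0011],0],
    [[0,0,0],[0,0,0],0],
    [[0,0,0],[0,0,0],0],
  ],
)

```text
time: 11.55
ee_pos: [0.6731, -0.086, 0.2501]
tcp_rot: [-179.6, -0.0, -174.9]
wrist_force: [0.4, -18.1, 2.1]
opening: 0.015
grasp_force: 50.3
```

```bash
python3 - <<'E'
from h import *
plan()
snap("side","side5"); marks("side",["lid_grip","hasp_tab"])
snap("wrist")
E
```

```text
t 11.6 p [ 0.6731 -0.086   0.2501] rpy [-1.7962e+02 -5.0000e-02 -1.7490e+02] q [ -7.1  24.9  36.4 101.4  -0.4 -12.2]
side lid_grip 0.72 [ 0.662  -0.0871  0.2738]
side lid_grip 0.4 [ 0.5507 -0.0579 -0.001 ]
side hasp_tab 0.54 [ 0.4213 -0.0102  0.1749]
```

View pics/side5.png

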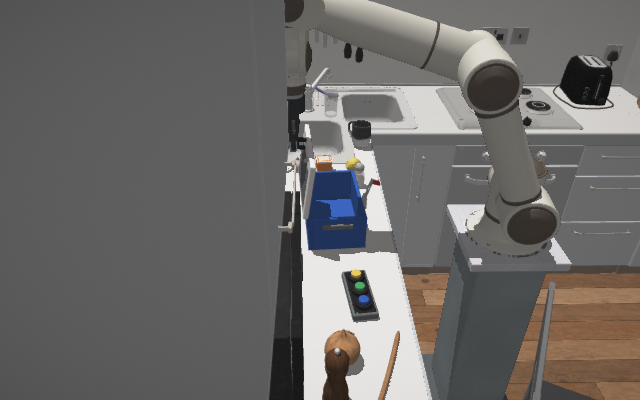

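The side view shows the lid upright at (308,190) and the box open. I'll release, rise and move over the items.

Call:
servo_tool(
  moves=[
    [[0,0,0],[0,0,0],60],
    [[0,0,0],[0,0,0],60],
    [[0,0,0],[0,0,-0.02],60],
    [[0,0,0],[0,0,-0.03],60],
    [[0,0,0],[0,0,-0.03],60],
    [[0,0,0],[0.027,-0.0335,0],100],
    [[0,0,0],[0.027,-0.0335,0],100],
    [[0,0,0],[0.027,-0.0335,0],100],
    [[0,0,0],[0.027,-0.0335,0],100],
    [[0,0,0],[0.027,-0.0335,0],100],
    [[0,0,0],[0.027,-0.0335,0],100],
    [[0,0,0],[0.027,-0.0335,0],100],
  ],
)

```text
time: 12.95
ee_pos: [0.5052, -0.3337, 0.3304]
tcp_rot: [-180.0, 0.0, -174.7]
wrist_force: [-0.0, -0.5, -0.1]
opening: 0.0855
grasp_force: 0.0
```

```bash
cat > look.py <<'E'
from h import *
import sys
def look(names,pic=None):
    plan(); c=calibration("wrist"); im,d=snap("wrist",pic)
    K=np.array(c["camera_matrix"])
    marks("wrist",names)
    for n in names:
        r=cut_out(n,"wrist")
        if not r: continue
        m=r[0]["mask"]&(d>0); v,u=np.nonzero(m); z=d[m]
        X=np.c_[(u-K[0,2])*z/K[0,0],(v-K[1,2])*z/K[1,1],z]
        W=(X-np.array(c["t"]))@np.array(c["R"])
        zt=np.percentile(W[:,2],98); T=W[W[:,2]>zt-(0.012 if 'lemon' not in n else .03)]
        rc=cv2.minAreaRect((T[:,:2]*1000).astype(np.float32))
        print(n,'n',len(W),'top z',zt.round(4),'median',np.median(T,0).round(4),'rect mm/deg',np.round(rc[0],0),np.round(rc[1],0),round(rc[2],1))
if __name__=="__main__": look(sys.argv[2:],sys.argv[1])
E
python3 look.py wrist6 lemon_a tub_a salt_shaker garlic
```

```text
t 12.9 p [ 0.5052 -0.3337  0.3304] rpy [-1.800e+02  1.000e-02 -1.747e+02] q [-33.4  17.3  35.7 108.4   0.  -38.7]
wrist lemon_a 0.64 [ 0.4558 -0.3952 -0.0036]
wrist tub_a 0.66 [ 0.5679 -0.4048  0.0019]
wrist salt_shaker 0.68 [ 0.4463 -0.2812  0.0005]
wrist garlic 0.68 [ 6.680e-01 -4.056e-01 -1.000e-04]
wrist garlic 0.53 [ 4.571e-01 -3.945e-01 -3.000e-04]
wrist garlic 0.41 [ 0.5691 -0.3999  0.0011]
lemon_a n 1759 top z 0.0511 median [ 0.4553 -0.3906  0.0433] rect mm/deg [ 456. -392.] [56. 57.] 84.9
tub_a n 1999 top z 0.0494 median [ 0.5663 -0.402   0.0477] rect mm/deg [ 566. -402.] [63. 52.] 6.7
salt_shaker n 997 top z 0.0896 median [ 0.4432 -0.288   0.086 ] rect mm/deg [ 443. -287.] [33. 32.] 5.3
garlic n 978 top z 0.0484 median [ 0.6643 -0.4042  0.0398] rect mm/deg [ 667. -405.] [33. 32.] 3.8
```

View pics/wrist6.png

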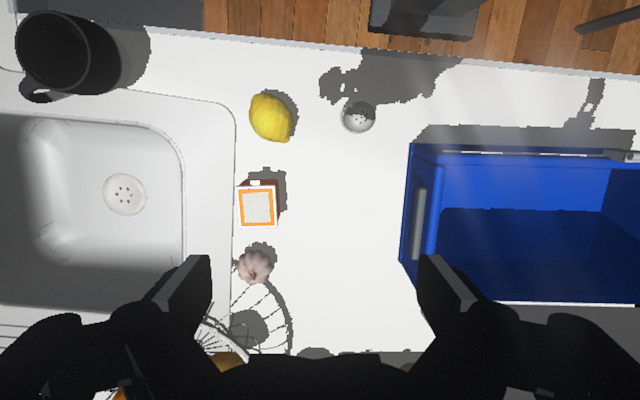

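The wrist view shows the lemon (270,117), shaker (360,117), tub (258,207) beside the sink edge, and garlic (255,265). I'll take the tub first.

Call:
servo_tool(
  moves=[
    [[0,0,0],[-0.0138,-0.0187,0.03],100],
    [[0,0,0],[-0.0138,-0.0187,0.03],100],
    [[0,0,0],[-0.0138,-0.0187,0.03],100],
    [[0,0,0],[-0.0138,-0.0187,0.03],100],
    [[0,0,0],[0,0,0.045],100],
    [[0,0,0],[0,0,0.045],100],
    [[0,0,0],[0,0,0],100],
    [[0,0,0],[0,0,0],100],
  ],
)

```text
time: 14.2
ee_pos: [0.5683, -0.4014, 0.121]
tcp_rot: [180.0, -0.0, -174.7]
wrist_force: [-0.7, 0.1, 1.8]
opening: 0.0854
grasp_force: 0.0
```

```bash
python3 look.py wrist7 tub_a
```

```text
t 14.2 p [ 0.5683 -0.4014  0.121 ] rpy [ 1.7997e+02 -4.0000e-02 -1.7469e+02] q [-35.2  24.8  21.8  87.1   0.  -40.5]
wrist tub_a 0.79 [ 0.571  -0.4074  0.0078]
tub_a n 6930 top z 0.0493 median [ 0.5659 -0.4032  0.0478] rect mm/deg [ 566. -403.] [63. 51.] 6.9
```

View pics/wrist7.png

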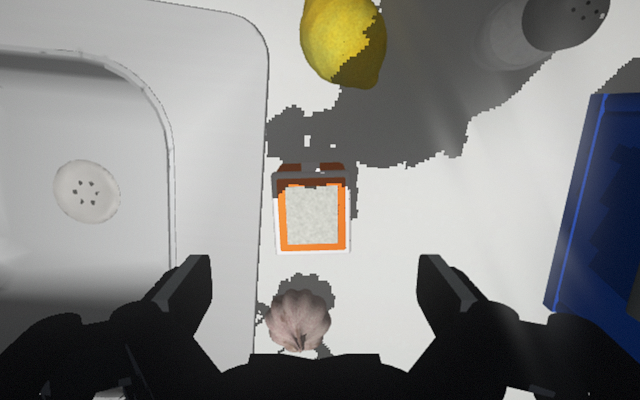

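The tub is where measured, at (312,215). I'll descend and grip.

Call:
servo_tool(
  moves=[
    [[0,0,0],[0,-0.002,0.035],100],
    [[0,0,0],[0,0,0.035],100],
    [[0,0,0],[0,0,0.025],100],
    [[0,0,0],[0,0,0.01],100],
    [[0,0,0],[0,0,0],100],
    [[0,0,0],[0,0,0],0],
    [[0,0,0],[0,0,0],0],
    [[0,0,0],[0,0,0],0],
    [[0,0,0],[0,0,0],0],
    [[0,0,0],[0,0,0],0],
  ],
  force=50,
)

```text
time: 15.35
ee_pos: [0.5692, -0.4048, 0.0177]
tcp_rot: [-179.9, 0.2, -174.7]
wrist_force: [-0.1, 0.2, 6.4]
opening: 0.0495
grasp_force: 53.3
```

Call:
servo_tool(
  moves=[
    [[0,0,0],[0,0,-0.01],0],
    [[0,0,0],[0,0,-0.03],0],
    [[0,0,0],[0,0,-0.04],0],
    [[0,0,0],[0,0,-0.04],0],
    [[0,0,0],[0,0,-0.04],0],
    [[0,0,0],[0,0,-0.04],0],
    [[0,0,0],[0,0,0],0],
  ],
)

```text
time: 16.05
ee_pos: [0.5693, -0.4049, 0.2233]
tcp_rot: [-179.6, 0.4, -174.7]
wrist_force: [1.4, -0.0, -1.0]
opening: 0.0493
grasp_force: 52.4
```

```bash
python3 -c "
from h import *
plan((.53,-.15,.24),(.53,-.15,.14))"
```

```text
t 16.1 p [ 0.5693 -0.4049  0.2233] rpy [-179.63    0.43 -174.75] q [-35.4  26.5  35.5  98.4  -0.  -40.7]
[ 0.53 -0.15  0.24] -> [ 0.0157  0.2573 -0.0185]
[ 0.53 -0.15  0.14] -> [0.0008 0.0007 0.1   ]
```

Call:
servo_tool(
  moves=[
    [[0,0,0],[0.0004,0.0352,-0.002],0],
    [[0,0,0],[0.0004,0.0352,-0.002],0],
    [[0,0,0],[0.0004,0.0352,-0.002],0],
    [[0,0,0],[0.0004,0.0352,-0.002],0],
    [[0,0,0],[0.0004,0.0352,-0.002],0],
    [[0,0,0],[0.0004,0.0352,-0.002],0],
    [[0,0,0],[0.0004,0.0352,-0.002],0],
    [[0,0,0],[0.0004,0.0352,-0.002],0],
    [[0,0,0],[0,0,0],0],
    [[0,0,0],[0,0,0],0],
  ],
)

```text
time: 17.05
ee_pos: [0.5392, -0.1235, 0.2317]
tcp_rot: [-180.0, 0.0, -174.7]
wrist_force: [0.5, -0.4, -1.3]
opening: 0.0493
grasp_force: 52.5
```

```bash
python3 -c "
from h import *
o=get_obs();print(o['opening'],o['grasp_force'])
plan((.54,-.125,.24),(.54,-.125,.034))"
```

```text
0.04928988103267262 52.47850477695465
t 17.1 p [ 0.5392 -0.1235  0.2317] rpy [-1.7997e+02  3.0000e-02 -1.7465e+02] q [-12.9   5.4  10.6  95.1  -0.  -18.2]
[ 0.54  -0.125  0.24 ] -> [-0.0007 -0.0016 -0.0083]
[ 0.54  -0.125  0.034] -> [1.00e-04 1.00e-04 2.06e-01]
```

Call:
servo_tool(
  moves=[
    [[0,0,0],[0,-0.002,0.045],0],
    [[0,0,0],[0,0,0.045],0],
    [[0,0,0],[0,0,0.045],0],
    [[0,0,0],[0,0,0.04],0],
    [[0,0,0],[0,0,0.02],0],
    [[0,0,0],[0,0,0],0],
    [[0,0,0],[0,0,0],72],
    [[0,0,0],[0,0,0],72],
    [[0,0,0],[0,0,-0.02],72],
    [[0,0,0],[0,0,-0.04],72],
    [[0,0,0],[0,0,-0.05],72],
    [[0,0,0],[0,0,-0.05],72],
  ],
)

```text
time: 18.25
ee_pos: [0.5395, -0.1266, 0.2004]
tcp_rot: [-179.9, 0.2, -174.8]
wrist_force: [1.8, -1.1, -0.3]
opening: 0.0615
grasp_force: 0.0
```

```bash
python3 - <<'E'
from h import *
plan((.46,-.16,.25),(.46,-.34,.25))
snap("wrist"); marks("wrist",["tub_a","coolbox"])
for r in mark_of("tub_a","wrist")[:1]:
    p=w("wrist",r["xyz"])-np.array([.55,-.06,0]); a=np.radians(5.1); print(p[0]*np.cos(a)+p[1]*np.sin(a),-p[0]*np.sin(a)+p[1]*np.cos(a),p[2])
E
```

```text
t 18.2 p [ 0.5395 -0.1266  0.2004] rpy [-1.7994e+02  1.5000e-01 -1.7478e+02] q [-13.2   4.8   6.5  91.5  -0.  -18.4]
[ 0.46 -0.16  0.25] -> [ 0.0821 -0.0261 -0.0498]
[ 0.46 -0.34  0.25] -> [ 1.640e-02 -1.793e-01  1.000e-04]
wrist tub_a 0.76 [ 0.5434 -0.1296  0.0217]
wrist coolbox 0.63 [ 5.518e-01 -6.170e-02  4.000e-04]
-0.015713633570955555 -0.06764577009120558 0.014952542225726312
```

The tub is in the box. Next is the shaker.

Call:
servo_tool(
  moves=[
    [[0,0,0],[0.0274,-0.0377,0],85],
    [[0,0,0],[0.0274,-0.0377,0],85],
    [[0,0,0],[0.0274,-0.0377,0],85],
    [[0,0,0],[0.0274,-0.0377,0],85],
    [[0,0,0],[0,0,0],85],
    [[0,0,0],[0,0,0],85],
  ],
)

```text
time: 19.05
ee_pos: [0.4432, -0.2871, 0.1958]
tcp_rot: [180.0, -0.0, -174.9]
wrist_force: [0.3, -0.2, -0.6]
opening: 0.0723
grasp_force: 0.0
```

```bash
python3 look.py wrist8 salt_shaker lemon_a; python3 -c "
from h import *
plan((.444,-.287,.2))"
```

```text
t 19.1 p [ 0.4432 -0.2871  0.1958] rpy [ 1.7996e+02 -3.0000e-02 -1.7491e+02] q [-32.9   1.4   2.4  91.    0.  -38. ]
wrist salt_shaker 0.79 [ 0.4444 -0.283   0.0016]
wrist lemon_a 0.71 [ 4.571e-01 -3.929e-01  1.000e-04]
salt_shaker n 2082 top z 0.0895 median [ 0.4407 -0.2876  0.0862] rect mm/deg [ 442. -288.] [31. 34.] 46.7
lemon_a n 3221 top z 0.051 median [ 0.4512 -0.3877  0.0429] rect mm/deg [ 456. -392.] [57. 56.] 82.1
t 19.3 p [ 0.4447 -0.2852  0.1962] rpy [ 1.7999e+02 -1.0000e-02 -1.7464e+02] q [-32.7   1.4   2.5  91.1   0.  -38. ]
[ 0.444 -0.287  0.2  ] -> [ 0.0009 -0.0017 -0.0038]
```

View pics/wrist8.png

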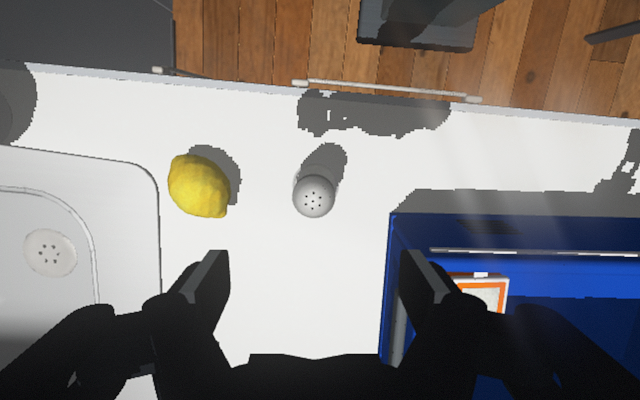

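The shaker is at (313,196), well centred between the fingers, with the lemon at (198,186). I'll descend and grip.

Call:
servo_tool(
  moves=[
    [[0,0,0],[0.001,-0.002,0.045],85],
    [[0,0,0],[0,0,0.045],85],
    [[0,0,0],[0,0,0.045],85],
    [[0,0,0],[0,0,0.03],85],
    [[0,0,0],[0,0,0],0],
    [[0,0,0],[0,0,0],0],
    [[0,0,0],[0,0,0],0],
    [[0,0,0],[0,0,0],0],
    [[0,0,0],[0,0,0],0],
    [[0,0,0],[0,0,-0.01],0],
    [[0,0,0],[0,0,-0.03],0],
    [[0,0,0],[0,0,-0.04],0],
  ],
  force=45,
)

```text
time: 20.5
ee_pos: [0.4422, -0.2877, 0.1113]
tcp_rot: [179.9, -0.1, -174.8]
wrist_force: [1.5, -0.0, -0.5]
opening: 0.0383
grasp_force: 44.8
```

Call:
servo_tool(
  moves=[
    [[0,0,0],[0,0,-0.04],0],
    [[0,0,0],[0,0,-0.045],0],
    [[0,0,0],[0,0,-0.04],0],
    [[0,0,0],[0,0,0],0],
  ],
)

```text
time: 20.9
ee_pos: [0.4444, -0.2892, 0.243]
tcp_rot: [-179.7, 0.4, -174.8]
wrist_force: [0.2, 0.3, -1.1]
opening: 0.0382
grasp_force: 44.8
```

```bash
python3 -c "
from h import *
o=get_obs();print(o['opening'],o['grasp_force'])
plan((.535,.015,.24),(.535,.015,.044))"
```

```text
0.03820466506987252 44.77699599422749
t 20.9 p [ 0.4444 -0.2892  0.243 ] rpy [-179.68    0.4  -174.75] q [-33.    2.    8.3  95.7  -0.  -38.3]
[0.535 0.015 0.24 ] -> [-0.118   0.2946  0.0022]
[0.535 0.015 0.044] -> [0.0014 0.0011 0.196 ]
```

```bash
python3 look.py wrist9 salt_shaker; python3 - <<'E'
from h import *
snap("side"); marks("side",["salt_shaker"]); snap("scene"); marks("scene",["salt_shaker"],recognise)
o=get_obs(); print(o['ee_pos'],o['opening'],o['grasp_force'])
E
```

```text
t 20.9 p [ 0.4444 -0.2892  0.243 ] rpy [-179.68    0.4  -174.75] q [-33.    2.    8.3  95.7  -0.  -38.3]
wrist salt_shaker 0.77 [ 0.4457 -0.2872  0.2082]
salt_shaker n 12727 top z 0.2992 median [ 0.4374 -0.2917  0.2957] rect mm/deg [ 439. -292.] [24. 34.] 4.0
side salt_shaker 0.57 [ 0.4422 -0.296   0.2048]
scene salt_shaker 0.54 [ 0.4275 -0.2762  0.226 ]
[ 0.44281104 -0.28803573  0.23493857] 0.03836619724671878 44.762816949945545
```

Call:
servo_tool(
  moves=[
    [[0,0,0],[-0.0147,0.0368,0],0],
    [[0,0,0],[-0.0147,0.0368,0],0],
    [[0,0,0],[-0.0147,0.0368,0],0],
    [[0,0,0],[-0.0147,0.0368,0],0],
    [[0,0,0],[-0.0147,0.0368,0],0],
    [[0,0,0],[-0.0147,0.0368,0],0],
    [[0,0,0],[-0.0147,0.0368,0],0],
    [[0,0,0],[-0.0147,0.0368,0],0],
    [[0,0,0],[0,0,0],0],
    [[0,0,0],[0,0,0],0],
  ],
)

```text
time: 22.25
ee_pos: [0.5332, 0.0164, 0.2353]
tcp_rot: [-180.0, -0.1, -174.6]
wrist_force: [0.5, -0.4, -1.1]
opening: 0.0383
grasp_force: 44.9
```

```bash
python3 -c "
from h import *
o=get_obs();print(o['opening'],o['grasp_force'])
plan((.535,.015,.24),(.535,.015,.045))"; python3 look.py wrist10 salt_shaker
```

```text
0.038349749669910026 44.87063872869612
t 22.2 p [0.5332 0.0164 0.2353] rpy [-1.7999e+02 -1.0000e-01 -1.7463e+02] q [ 1.8  2.9  8.3 95.5 -0.  -3.6]
[0.535 0.015 0.24 ] -> [-0.0017 -0.0016 -0.0047]
[0.535 0.015 0.045] -> [-0.0003  0.      0.195 ]
t 22.2 p [0.5332 0.0164 0.2353] rpy [-1.7999e+02 -1.0000e-01 -1.7463e+02] q [ 1.8  2.9  8.3 95.5 -0.  -3.6]
wrist salt_shaker 0.72 [0.5374 0.0182 0.2037]
salt_shaker n 12741 top z 0.2915 median [0.5267 0.0135 0.288 ] rect mm/deg [528.  14.] [24. 34.] 2.2
```

Call:
servo_tool(
  moves=[
    [[0,0,0],[0,-0.002,0.045],0],
    [[0,0,0],[0,0,0.045],0],
    [[0,0,0],[0,0,0.045],0],
    [[0,0,0],[0,0,0.035],0],
    [[0,0,0],[0,0,0.016],0],
    [[0,0,0],[0,0,0],0],
    [[0,0,0],[0,0,0],62],
    [[0,0,0],[0,0,0],62],
    [[0,0,0],[0,0,-0.02],62],
    [[0,0,0],[0,0,-0.04],62],
    [[0,0,0],[0,0,-0.05],62],
    [[0,0,0],[0,0,-0.05],62],
  ],
)

```text
time: 23.6
ee_pos: [0.5335, 0.0131, 0.2141]
tcp_rot: [-180.0, 0.1, -174.8]
wrist_force: [2.1, -0.4, 0.6]
opening: 0.0531
grasp_force: 0.0
```

```bash
python3 - <<'E'
from h import *
plan((.456,-.36,.25))
snap("wrist"); marks("wrist",["salt_shaker","tub_a"]); snap("side"); marks("side",["lid_grip","hasp_tab"])
E
```

```text
t 23.6 p [0.5335 0.0131 0.2141] rpy [-1.7999e+02  1.4000e-01 -1.7480e+02] q [ 1.4  2.2  5.3 92.9 -0.  -3.8]
[ 0.456 -0.36   0.25 ] -> [ 0.1109 -0.3645 -0.0361]
wrist salt_shaker 0.84 [0.5438 0.0156 0.0221]
wrist tub_a 0.76 [ 0.5413 -0.127   0.0175]
side lid_grip 0.96 [ 0.6604 -0.0892  0.2738]
side hasp_tab 0.48 [ 0.4231 -0.0054  0.1764]
```

Both items stand in the box. Now the lemon.

Call:
servo_tool(
  moves=[
    [[0,0,0],[0.0139,-0.0456,-0.003],85],
    [[0,0,0],[0.0139,-0.0456,-0.003],85],
    [[0,0,0],[0.0139,-0.0456,-0.003],85],
    [[0,0,0],[0.0139,-0.0456,-0.003],85],
    [[0,0,0],[0.0139,-0.0456,-0.003],100],
    [[0,0,0],[0.0139,-0.0456,-0.003],100],
    [[0,0,0],[0.0139,-0.0456,-0.003],100],
    [[0,0,0],[0.0139,-0.0456,-0.003],100],
    [[0,0,0],[0,0,0],100],
    [[0,0,0],[0,0,0],100],
  ],
)

```text
time: 24.9
ee_pos: [0.4554, -0.3605, 0.2328]
tcp_rot: [179.9, -0.1, -174.9]
wrist_force: [-0.4, -0.2, 0.0]
opening: 0.0854
grasp_force: 0.0
```

```bash
python3 look.py wrist11 lemon_a; python3 - <<'E'
from h import *
c=calibration("wrist"); im,d=snap("wrist"); K=np.array(c["camera_matrix"])
m=cut_out("lemon_a","wrist")[0]["mask"]&(d>0); v,u=np.nonzero(m); z=d[m]
W=(np.c_[(u-K[0,2])*z/K[0,0],(v-K[1,2])*z/K[1,1],z]-np.array(c["t"]))@np.array(c["R"])
P=W[W[:,2]>.015,:2]; cv=np.cov(P.T); l,V=np.linalg.eigh(cv); print('axis deg',np.degrees(np.arctan2(V[1,1],V[0,1])),np.sqrt(l)*1000)
for a in range(0,180,15):
    q=P@[np.cos(np.radians(a)),np.sin(np.radians(a))]; print(a,round(1000*np.ptp(np.percentile(q,[.5,99.5])),1),end='; ')
e=cv2.fitEllipse((cv2.convexHull((P*1000).astype(np.float32)))); print(e)
E
```

```text
t 24.9 p [ 0.4554 -0.3605  0.2328] rpy [ 1.7989e+02 -1.0000e-01 -1.7489e+02] q [-38.4   9.5  15.2  95.9   0.  -43.5]
wrist lemon_a 0.69 [ 0.4578 -0.3947 -0.0005]
lemon_a n 2466 top z 0.051 median [ 0.4521 -0.3921  0.0436] rect mm/deg [ 456. -393.] [56. 56.] 83.6
axis deg -140.3366154899044 [12.16431385 15.98121256]
0 56.3; 15 61.5; 30 65.5; 45 65.8; 60 62.7; 75 57.1; 90 52.9; 105 50.7; 120 48.7; 135 48.4; 150 50.1; 165 51.9; ((456.4544372558594, -392.3541259765625), (50.02178192138672, 67.463623046875), 129.11318969726562)
```

View pics/wrist11.png

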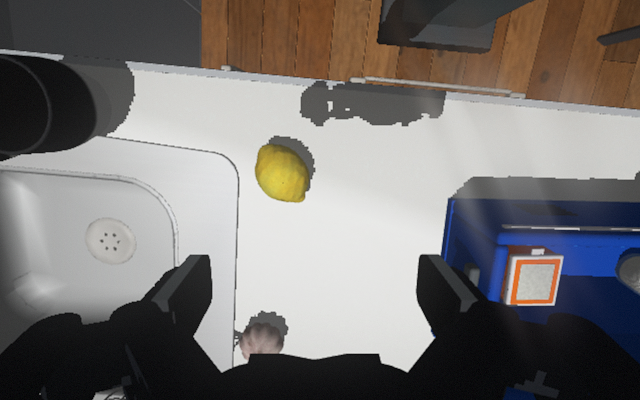

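The lemon is at (282,172), its long axis at about 40° in the world. I'll turn the tool by 35° and go over it.

Call:
servo_tool(
  moves=[
    [[0,0,-7],[0,0,0.015],100],
    [[0,0,-7],[0,0,0.015],100],
    [[0,0,-7],[0,0,0.015],100],
    [[0,0,-7],[0,0,0.015],100],
    [[0,0,-7],[0,0,0.015],100],
    [[0,0,0],[0,0,0],100],
    [[0,0,0],[0,0,0],100],
  ],
)

```text
time: 25.85
ee_pos: [0.4565, -0.3591, 0.1597]
tcp_rot: [-180.0, 0.0, -139.9]
wrist_force: [-0.6, 1.1, 0.9]
opening: 0.0856
grasp_force: 0.0
```

```bash
python3 look.py wrist12 lemon_a; python3 -c "
from h import *
plan((.4565,-.393,.12),(.4565,-.393,.006))"
```

```text
t 25.9 p [ 0.4565 -0.3591  0.1597] rpy [-180.      0.   -139.89] q [-38.2   8.3   5.8  87.5   0.  -78.3]
wrist lemon_a 0.8 [ 0.4558 -0.3941 -0.0016]
lemon_a n 4000 top z 0.0511 median [ 0.4523 -0.3947  0.0439] rect mm/deg [ 455. -393.] [56. 55.] 81.7
t 26.0 p [ 0.4567 -0.3598  0.1604] rpy [-1.7991e+02  2.0000e-02 -1.3984e+02] q [-38.2   8.3   5.9  87.5  -0.  -78.4]
[ 0.4565 -0.393   0.12  ] -> [ 0.0216 -0.0251  0.0405]
[ 0.4565 -0.393   0.006 ] -> [0.     0.0002 0.114 ]
```

Call:
servo_tool(
  moves=[
    [[0,0,0],[0.0108,-0.0126,0.02],100],
    [[0,0,0],[0.0108,-0.0126,0.02],100],
    [[0,0,0],[0,0,0.04],100],
    [[0,0,0],[0,0,0.04],100],
    [[0,0,0],[0,0,0.025],100],
    [[0,0,0],[0,0,0.009],100],
    [[0,0,0],[0,0,0],0],
    [[0,0,0],[0,0,0],0],
    [[0,0,0],[0,0,0],0],
    [[0,0,0],[0,0,0],0],
    [[0,0,0],[0,0,0],0],
  ],
  force=50,
)

```text
time: 27.1
ee_pos: [0.4573, -0.394, 0.0081]
tcp_rot: [-179.8, 0.0, -139.8]
wrist_force: [-0.6, 0.8, 7.5]
opening: 0.0494
grasp_force: 51.7
```

Call:
servo_tool(
  moves=[
    [[0,0,0],[0,0,-0.01],0],
    [[0,0,0],[0,0,-0.03],0],
    [[0,0,0],[0,0,-0.045],0],
    [[0,0,0],[0,0,-0.045],0],
    [[0,0,0],[0,0,-0.045],0],
    [[0,0,0],[0,0,-0.045],0],
    [[0,0,0],[0,0,0],0],
  ],
)

```text
time: 27.8
ee_pos: [0.4574, -0.3941, 0.2338]
tcp_rot: [-179.4, 0.1, -139.7]
wrist_force: [0.4, -0.3, -0.3]
opening: 0.049
grasp_force: 52.0
```

```bash
python3 look.py wrist13 lemon_a; python3 -c "
from h import *
plan((.53,-.058,.23),(.53,-.058,.034))"
```

```text
t 27.8 p [ 0.4574 -0.3941  0.2338] rpy [-1.7937e+02  1.0000e-01 -1.3975e+02] q [-40.7  12.   18.2  95.6  -0.  -81. ]
wrist lemon_a 0.94 [ 0.4536 -0.3916  0.2199]
lemon_a n 15985 top z 0.2767 median [ 0.448  -0.4003  0.2701] rect mm/deg [ 454. -395.] [53. 53.] 82.3
t 27.9 p [ 0.4561 -0.393   0.2254] rpy [-179.98    0.   -139.75] q [-40.8  12.2  17.5  95.3  -0.  -81. ]
[ 0.53  -0.058  0.23 ] -> [-0.2729  0.2079 -0.0046]
[ 0.53  -0.058  0.034] -> [0.00e+00 1.00e-04 1.96e-01]
```

Call:
servo_tool(
  moves=[
    [[0,0,-7],[0,0,0],0],
    [[0,0,-7],[0,0,0],0],
    [[0,0,-7],[0,0,0],0],
    [[0,0,-7],[0,0,0],0],
    [[0,0,-7],[0,0,0],0],
    [[0,0,-7],[0,0,0],0],
    [[0,0,-7],[0,0,0],0],
    [[0,0,0],[0,0,0],0],
  ],
)

```text
time: 28.75
ee_pos: [0.4556, -0.3926, 0.2236]
tcp_rot: [179.9, 0.1, -90.6]
wrist_force: [0.8, -0.8, -0.9]
opening: 0.049
grasp_force: 52.0
```

```bash
python3 -c "
from h import *
plan((.535,-.056,.23),(.535,-.056,.034))"
```

```text
t 28.8 p [ 0.4556 -0.3926  0.2236] rpy [ 1.7987e+02  1.1000e-01 -9.0640e+01] q [ -40.7   12.2   17.4   95.3    0.  -130.1]
[ 0.535 -0.056  0.23 ] -> [-0.3374 -0.0756 -0.006 ]
[ 0.535 -0.056  0.034] -> [ 0.0004 -0.0004  0.196 ]
```

Call:
servo_tool(
  moves=[
    [[0,0,0],[-0.0422,-0.0095,-0.001],0],
    [[0,0,0],[-0.0422,-0.0095,-0.001],0],
    [[0,0,0],[-0.0422,-0.0095,-0.001],0],
    [[0,0,0],[-0.0422,-0.0095,-0.001],0],
    [[0,0,0],[-0.0422,-0.0095,-0.001],0],
    [[0,0,0],[-0.0422,-0.0095,-0.001],0],
    [[0,0,0],[-0.0422,-0.0095,0],0],
    [[0,0,0],[-0.0422,-0.0095,0],0],
    [[0,0,0],[0,0,0],0],
    [[0,0,0],[0,0,0],0],
  ],
)

```text
time: 29.75
ee_pos: [0.5362, -0.0555, 0.2304]
tcp_rot: [179.9, -0.0, -90.8]
wrist_force: [0.1, 0.0, -0.9]
opening: 0.0494
grasp_force: 52.0
```

```bash
python3 look.py wrist14 lemon_a; python3 -c "
from h import *
print(get_obs()['grasp_force'])
plan((.535,-.055,.23),(.535,-.055,.034))"
```

```text
t 29.8 p [ 0.5362 -0.0555  0.2304] rpy [ 1.7991e+02 -1.0000e-02 -9.0780e+01] q [ -5.9   3.5   8.4  95.   -0.  -95.1]
wrist lemon_a 0.89 [ 0.5334 -0.056   0.2199]
lemon_a n 15846 top z 0.2733 median [ 0.5347 -0.0661  0.2668] rect mm/deg [535. -59.] [53. 52.] 43.2
52.01290537719615
t 29.9 p [ 0.5361 -0.0574  0.2309] rpy [ 1.7996e+02 -1.0000e-02 -9.0890e+01] q [ -6.1   3.5   8.5  95.   -0.  -95.2]
[ 0.535 -0.055  0.23 ] -> [-0.0023  0.0012  0.0009]
[ 0.535 -0.055  0.034] -> [-0.00e+00 -1.00e-04  1.96e-01]
```

Call:
servo_tool(
  moves=[
    [[0,0,0],[-0.001,0.001,0.045],0],
    [[0,0,0],[0,0,0.045],0],
    [[0,0,0],[0,0,0.045],0],
    [[0,0,0],[0,0,0.035],0],
    [[0,0,0],[0,0,0.024],0],
    [[0,0,0],[0,0,0],0],
    [[0,0,0],[0,0,0],75],
    [[0,0,0],[0,0,0],75],
    [[0,0,0],[0,0,-0.02],75],
    [[0,0,0],[0,0,-0.04],75],
    [[0,0,0],[0,0,-0.05],75],
    [[0,0,0],[0,0,-0.05],75],
  ],
)

```text
time: 31.1
ee_pos: [0.5348, -0.0567, 0.1989]
tcp_rot: [180.0, -0.0, -90.9]
wrist_force: [0.9, -0.4, 0.0]
opening: 0.0642
grasp_force: 0.0
```

```bash
python3 - <<'E'
from h import *
plan()
snap("wrist"); marks("wrist",["salt_shaker","tub_a","lemon_a"]); snap("scene"); marks("scene",["tub_a","lemon_a","salt_shaker","garlic","lid_grip"])
snap("side"); marks("side",["lid_grip","lemon_a","tub_a"])
E
```

```text
t 31.1 p [ 0.5348 -0.0567  0.1989] rpy [179.97  -0.   -90.92] q [ -6.1   2.8   4.1  91.4  -0.  -95.1]
wrist salt_shaker 0.83 [0.5401 0.0161 0.0192]
wrist tub_a 0.95 [ 0.5419 -0.1287  0.0182]
wrist lemon_a 0.91 [ 0.5382 -0.0558  0.0083]
scene tub_a 0.52 [ 0.5415 -0.1268  0.0096]
scene lemon_a 0.48 [ 0.5375 -0.0545  0.0121]
scene garlic 0.62 [ 6.682e-01 -4.041e-01 -4.000e-04]
scene lid_grip 0.63 [ 0.6599 -0.0925  0.2706]
side lid_grip 0.61 [ 0.6631 -0.0856  0.2743]
side lemon_a 0.63 [ 0.5387 -0.0526  0.0136]
side tub_a 0.83 [ 0.5388 -0.1305  0.0139]
```

All three items are inside. I'll turn back, go over the grip and shut the lid.

Call:
servo_tool(
  moves=[
    [[0,0,7],[0,0,-0.012],60],
    [[0,0,7],[0,0,-0.012],60],
    [[0,0,7],[0,0,-0.012],60],
    [[0,0,7],[0,0,-0.012],60],
    [[0,0,7],[0,0,-0.012],60],
    [[0,0,7],[0,0,-0.012],60],
    [[0,0,7],[0,0,-0.012],60],
    [[0,0,7],[0,0,-0.012],60],
    [[0,0,7],[0,0,-0.012],60],
    [[0,0,7],[0,0,-0.012],60],
    [[0,0,7],[0,0,-0.012],60],
    [[0,0,7],[0,0,-0.012],60],
  ],
)

```text
time: 33.0
ee_pos: [0.5355, -0.0553, 0.3417]
tcp_rot: [180.0, -0.0, -175.0]
wrist_force: [0.1, -0.4, -0.0]
opening: 0.0513
grasp_force: 0.0
```

```bash
python3 -c "
from h import *
plan((.668,-.087,.34),(.668,-.087,.252))
snap('wrist'); marks('wrist',['lid_grip','lid_hinge'])"
```

```text
t 33.0 p [ 0.5355 -0.0553  0.3417] rpy [ 180.     -0.   -175.02] q [ -5.9   7.7  25.7 108.    0.  -10.9]
[ 0.668 -0.087  0.34 ] -> [-0.1293 -0.0431  0.0017]
[ 0.668 -0.087  0.252] -> [-0.    -0.     0.088]
wrist lid_hinge 0.67 [ 0.6395 -0.0862  0.1158]
```

Call:
servo_tool(
  moves=[
    [[0,0,0],[-0.0323,-0.0108,0],60],
    [[0,0,0],[-0.0323,-0.0108,0],60],
    [[0,0,0],[-0.0323,-0.0108,0],60],
    [[0,0,0],[-0.0323,-0.0108,0],60],
    [[0,0,0],[0,0,0],60],
    [[0,0,0],[0,0,0],60],
  ],
)

```text
time: 33.75
ee_pos: [0.669, -0.0867, 0.338]
tcp_rot: [179.9, -0.2, -174.6]
wrist_force: [-0.3, -0.3, 1.2]
opening: 0.0513
grasp_force: 0.0
```

```bash
python3 -c "
from h import *
plan((.668,-.087,.34),(.668,-.087,.252))
snap('wrist','wrist15'); marks('wrist',['lid_grip'])"
```

```text
t 33.8 p [ 0.669  -0.0867  0.338 ] rpy [ 179.94   -0.24 -174.6 ] q [ -7.4  31.6  56.3 114.9   0.  -12.8]
[ 0.668 -0.087  0.34 ] -> [ 0.001  -0.0002 -0.002 ]
[ 0.668 -0.087  0.252] -> [-0.0004 -0.0001  0.088 ]
wrist lid_grip 0.69 [ 0.6549 -0.0837  0.2773]
wrist lid_grip 0.31 [0.4946 0.2887 0.0055]
```

View pics/wrist15.png

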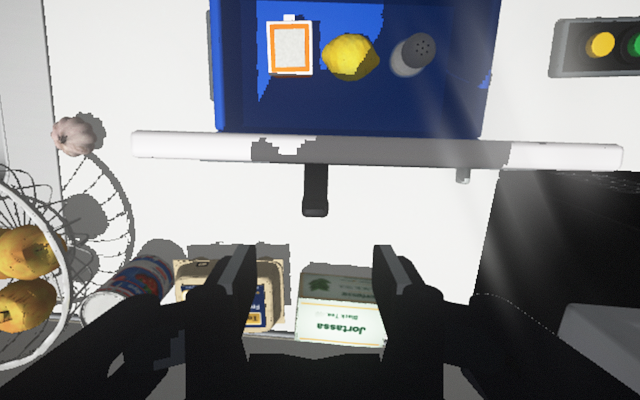

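This shows tub, lemon and shaker in the box (290–415, 50) and the grip behind the upright lid at (315,190). I'll measure the grip by depth.

```bash
python3 - <<'E'
from h import *
c=calibration("wrist"); im,d=snap("wrist"); K=np.array(c["camera_matrix"]);R=np.array(c["R"]);t=np.array(c["t"])
f=lambda u,v:R.T@(np.array([(u-K[0,2])*d[v,u]/K[0,0],(v-K[1,2])*d[v,u]/K[1,1],d[v,u]])-t)
for v in (136,150,160,170,180,190,200,208,213): print(v,f(315,v).round(4),im[v,315])
for u in (306,326): print(u,f(u,185).round(4))
E
```

```text
136 [ 0.63   -0.0887  0.1103] [36 49 88]
150 [ 0.6237 -0.0899  0.2852] [115 114 117]
160 [ 0.6294 -0.0893  0.2855] [117 117 117]
170 [ 0.6355 -0.0888  0.2842] [49 48 50]
180 [ 0.6412 -0.0882  0.2857] [53 53 51]
190 [ 0.6471 -0.0877  0.286 ] [52 53 54]
200 [ 0.6528 -0.0871  0.2878] [54 53 53]
208 [ 0.6573 -0.0867  0.2892] [77 76 78]
213 [ 0.6601 -0.0865  0.2901] [79 78 79]
306 [ 0.6446 -0.0933  0.2862]
326 [ 0.6435 -0.0815  0.2861]
```

Call:
servo_tool(
  moves=[
    [[0,0,0],[0.013,0,0.025],60],
    [[0,0,0],[0,0,0.03],60],
    [[0,0,0],[0,0,0.031],60],
    [[0,0,0],[0,0,0],60],
    [[0,0,0],[0,0,0],0],
    [[0,0,0],[0,0,0],0],
    [[0,0,0],[0,0,0],0],
    [[0,0,0],[0,0,0],0],
    [[0,0,0],[0,0,0],0],
  ],
  force=50,
)

```text
time: 34.8
ee_pos: [0.6564, -0.0876, 0.2597]
tcp_rot: [-180.0, 0.3, -174.7]
wrist_force: [-2.4, 1.9, 7.6]
opening: 0.0154
grasp_force: 49.1
```

```bash
python3 - <<'E'
from h import *
plan()
o=get_obs(); print(o['opening'],o['grasp_force'])
H=np.array([.6385,.112]); y=5.1
u=(.6385-o['ee_pos'][0])/np.cos(np.radians(y)); v=o['ee_pos'][2]+.0187-.112
r=np.hypot(u,v);a0=np.degrees(np.arctan2(v,u)); print(u,v,r,a0,'lid',a0-15.2)
a=np.radians(np.linspace(a0,14.5,15)); print(np.c_[np.diff(r*np.cos(a)),-np.diff(r*np.sin(a))].round(4).tolist())
E
```

```text
t 34.8 p [ 0.6564 -0.0876  0.2597] rpy [-179.97    0.26 -174.74] q [ -7.6  22.3  34.  101.4   0.  -12.9]
0.015372240173798866 49.143033027648926
-0.017927647972114505 0.16636131244391678 0.16732449563609794 96.15064790069813 lid 80.95064790069813
[[0.017, -0.001], [0.017, 0.0008], [0.0168, 0.0025], [0.0165, 0.0042], [0.016, 0.0058], [0.0153, 0.0074], [0.0145, 0.009], [0.0135, 0.0104], [0.0124, 0.0117], [0.0111, 0.0129], [0.0097, 0.014], [0.0083, 0.0149], [0.0067, 0.0156], [0.0051, 0.0162]]
```

Call:
servo_tool(
  moves=[
    [[0,0,0],[0.017,0,-0.001],0],
    [[0,0,0],[0.017,0,0.0008],0],
    [[0,0,0],[0.0168,0,0.0025],0],
    [[0,0,0],[0.0165,0,0.0042],0],
    [[0,0,0],[0.016,0,0.0058],0],
    [[0,0,0],[0.0153,0,0.0074],0],
    [[0,0,0],[0.0145,0,0.009],0],
  ],
)

```text
time: 35.5
ee_pos: [0.5446, -0.095, 0.2306]
tcp_rot: [179.7, 0.4, -174.6]
wrist_force: [6.2, 20.6, 0.8]
opening: 0.0151
grasp_force: 59.3
```

Call:
servo_tool(
  moves=[
    [[0,0,0],[0.0135,0,0.0104],0],
    [[0,0,0],[0.0124,0,0.0117],0],
    [[0,0,0],[0.0111,0,0.0129],0],
    [[0,0,0],[0.0097,0,0.014],0],
    [[0,0,0],[0.0083,0,0.0149],0],
    [[0,0,0],[0.0067,0,0.0156],0],
    [[0,0,0],[0.0051,0,0.0162],0],
    [[0,0,0],[0,0,0.001],0],
    [[0,0,0],[0,0,0],0],
  ],
)

```text
time: 36.4
ee_pos: [0.4761, -0.0995, 0.1315]
tcp_rot: [179.4, 0.0, -174.6]
wrist_force: [-6.2, 31.0, -1.2]
opening: 0.015
grasp_force: 54.5
```

```bash
python3 - <<'E'
from h import *
plan(); print(get_obs()['opening'],get_obs()['wrist_force'])
snap("side"); marks("side",["lid_grip","hasp_tab"])
E
```

```text
t 36.4 p [ 0.4761 -0.0995  0.1315] rpy [ 1.7941e+02  1.0000e-02 -1.7455e+02] q [-12.1  -4.4 -10.3  84.2   0.6 -17.6]
0.0150395702615514 [-6.15106351 30.9607574  -1.22654287]
side lid_grip 0.68 [ 0.4848 -0.0964  0.1562]
side hasp_tab 0.53 [ 0.4205 -0.0097  0.1771]
side hasp_tab 0.5 [ 0.6679 -0.4105 -0.0008]
```

Call:
servo_tool(
  moves=[
    [[0,0,0],[0,0,0.002],0],
    [[0,0,0],[0,0,0.002],0],
    [[0,0,0],[0,0,0],0],
  ],
)

```text
time: 36.85
ee_pos: [0.4757, -0.0995, 0.1293]
tcp_rot: [179.4, 0.0, -174.6]
wrist_force: [-13.1, 31.5, 13.1]
opening: 0.0155
grasp_force: 56.3
```

Call:
servo_tool(
  moves=[
    [[0,0,0],[0,0,0],60],
    [[0,0,0],[0,0,0],60],
    [[0,0,0],[0,0,-0.03],60],
    [[0,0,0],[0,0,-0.04],60],
    [[0,0,0],[0,0,-0.04],60],
    [[0,0,0],[0,0,0],60],
    [[0,0,0],[0,0,0],60],
  ],
)

```text
time: 37.55
ee_pos: [0.4775, -0.1047, 0.2386]
tcp_rot: [-179.9, 0.2, -174.8]
wrist_force: [-0.6, -0.1, -0.9]
opening: 0.0514
grasp_force: 0.0
```

```bash
python3 - <<'E'
from h import *
plan((.418,-.009,.26),(.418,-.009,.155))
c=calibration("wrist"); im,d=snap("wrist","wrist16"); marks("wrist",["lid_grip","hasp_tab"])
K=np.array(c["camera_matrix"]);R=np.array(c["R"]);t=np.array(c["t"])
v,u=np.mgrid[0:400:4,0:640:4];z=d[::4,::4]
W=(np.stack([(u-K[0,2])*z/K[0,0],(v-K[1,2])*z/K[1,1],z],-1).reshape(-1,3)-t)@R
for n,x0,x1 in (("front",.468,.5),("mid",.53,.56),("back",.57,.62)):
  s=W[(W[:,0]>x0)&(W[:,0]<x1)&(W[:,1]>-.08)&(W[:,1]<-.03)]; print(n,len(s),np.median(s,0).round(4))
E
```

```text
t 37.5 p [ 0.4775 -0.1047  0.2386] rpy [-1.7993e+02  1.7000e-01 -1.7476e+02] q [-12.4  -3.4   2.4  95.6  -0.  -17.6]
[ 0.418 -0.009  0.26 ] -> [ 0.0505  0.1007 -0.0217]
[ 0.418 -0.009  0.155] -> [3.00e-04 1.00e-04 1.05e-01]
wrist lid_grip 0.61 [ 0.4837 -0.0961  0.1524]
wrist hasp_tab 0.62 [ 0.4193 -0.0078  0.1761]
front 440 [ 0.4782 -0.0574  0.2794]
mid 72 [ 0.5458 -0.0657  0.1293]
back 147 [ 0.5924 -0.0573  0.1293]
```

The lid is shut: its mid and back tops read 129 mm, flat. Now back to the hasp tab.

Call:
servo_tool(
  moves=[
    [[0,0,0],[0.0165,0.0336,-0.005],60],
    [[0,0,0],[0.0165,0.0336,-0.005],60],
    [[0,0,0],[0.0165,0.0336,0],60],
    [[0,0,0],[0,0,0.03],60],
    [[0,0,0],[0,0,0.03],60],
    [[0,0,0],[0,0,0],60],
    [[0,0,0],[0,0,0],60],
  ],
)

```text
time: 38.4
ee_pos: [0.4176, -0.0085, 0.1869]
tcp_rot: [180.0, -0.1, -174.8]
wrist_force: [-0.1, -0.7, 1.2]
opening: 0.0511
grasp_force: 0.0
```

```bash
python3 - <<'E'
from h import *
plan((.4195,-.0085,.158))
snap("wrist"); marks("wrist",["hasp_tab","hasp_hinge"])
E
```

```text
t 38.4 p [ 0.4176 -0.0085  0.1869] rpy [ 1.7999e+02 -8.0000e-02 -1.7475e+02] q [ -1.2 -13.7 -12.4  91.4  -0.   -6.4]
[ 0.4195 -0.0085  0.158 ] -> [-0.0019 -0.0002  0.0289]
wrist hasp_tab 0.73 [ 0.4199 -0.0086  0.179 ]
```

Call:
servo_tool(
  moves=[
    [[0,0,0],[-0.002,0,0.029],60],
    [[0,0,0],[0,0,0],60],
    [[0,0,0],[0,0,0],0],
    [[0,0,0],[0,0,0],0],
    [[0,0,0],[0,0,0],0],
    [[0,0,0],[0,0,0],0],
  ],
  force=25,
)

```text
time: 39.15
ee_pos: [0.4202, -0.008, 0.1592]
tcp_rot: [180.0, 0.1, -174.7]
wrist_force: [-2.8, 3.1, 7.4]
opening: 0.0193
grasp_force: 24.9
```

Call:
servo_tool(
  moves=[
    [[0,0,0],[-0.0127,0,-0.0077],0],
    [[0,0,0],[-0.0146,0,-0.0044],0],
    [[0,0,0],[-0.0153,0,-0.0004],0],
    [[0,0,0],[-0.0149,0,0.0036],0],
    [[0,0,0],[-0.0134,0,0.0073],0],
    [[0,0,0],[-0.0111,0,0.0105],0],
    [[0,0,0],[-0.0066,0,0.0102],0],
    [[0,0,0],[-0.0035,0,0.0085],0],
    [[0,0,0],[0,0,0],0],
    [[0,0,0],[0,0,0],0],
  ],
)

```text
time: 40.15
ee_pos: [0.5128, -0.0013, 0.1308]
tcp_rot: [-179.8, 0.1, -174.8]
wrist_force: [3.8, -7.7, -1.8]
opening: 0.0191
grasp_force: 30.5
```

```bash
python3 - <<'E'
from h import *
plan(); o=get_obs(); print(o['wrist_force'],o['opening'],o['grasp_force'])
for c in("wrist","side"): snap(c); marks(c,["hasp_tab","hasp_hinge","lid_grip"])
E
```

```text
t 40.1 p [ 0.5128 -0.0013  0.1308] rpy [-1.7981e+02  9.0000e-02 -1.7481e+02] q [-0.  -1.1 -7.2 83.7 -0.2 -5.2]
[ 3.76375555 -7.66810152 -1.78380118] 0.019145973357436712 30.487896585837007
wrist hasp_tab 0.97 [ 0.5098 -0.0016  0.1523]
wrist hasp_hinge 0.92 [ 0.4566 -0.0102  0.1298]
wrist lid_grip 0.91 [ 0.4851 -0.0972  0.1568]
side hasp_tab 0.56 [5.120e-01 2.000e-04 1.522e-01]
side hasp_hinge 0.52 [ 0.4523 -0.0091  0.1315]
side lid_grip 0.93 [ 0.4846 -0.099   0.1539]
```

Call:
servo_tool(
  moves=[
    [[0,0,0],[0,0,0.002],0],
    [[0,0,0],[0,0,0],0],
    [[0,0,0],[0,0,0],60],
    [[0,0,0],[0,0,0],60],
    [[0,0,0],[0,0,-0.03],60],
    [[0,0,0],[0,0,-0.04],60],
    [[0,0,0],[0,0,-0.02],60],
    [[0,0,0],[0,0,0],0],
    [[0,0,0],[0,0,0],0],
  ],
)

```text
time: 41.45
ee_pos: [0.5119, 0.0004, 0.2181]
tcp_rot: [180.0, 0.0, -174.7]
wrist_force: [-0.4, 0.5, -0.3]
opening: 0.0227
grasp_force: 0.0
```

```bash
python3 - <<'E'
from h import *
plan((.492,.2865,.1),(.4865,.3365,.1))
c=calibration("wrist"); im,d=snap("wrist","wrist17"); marks("wrist",["hasp_tab","key_blue_top","key_green_top","key_yellow_top"])
K=np.array(c["camera_matrix"]);R=np.array(c["R"]);t=np.array(c["t"])
v,u=np.mgrid[0:400,0:640]
W=(np.stack([(u-K[0,2])*d/K[0,0],(v-K[1,2])*d/K[1,1],d],-1).reshape(-1,3)-t)@R
hs=cv2.cvtColor(im,cv2.COLOR_RGB2HSV).reshape(-1,3)
m=(hs[:,1]>140)&(hs[:,2]>60)&(W[:,1]>.18)&(W[:,1]<.4)&(W[:,2]>.03)&(W[:,2]<.06)
for n,a,b in (("yellow",18,35),("green",45,80),("blue",100,130)):
    s=W[m&(hs[:,0]>=a)&(hs[:,0]<=b)]; print(n,len(s),s.mean(0).round(4) if len(s) else '')
r=((hs[:,0]<8)|(hs[:,0]>172))&(hs[:,1]>140)&(W[:,2]>.12)&(W[:,2]<.2)&(abs(W[:,1])<.05); print("red tab",r.sum(),W[r].min(0).round(4),W[r].max(0).round(4))
E
```

```text
t 41.5 p [5.119e-01 4.000e-04 2.181e-01] rpy [ 1.8000e+02  1.0000e-02 -1.7473e+02] q [ 0.  -0.5  2.9 93.4  0.  -5.2]
[0.492  0.2865 0.1   ] -> [-0.0065  0.2868  0.1181]
[0.4865 0.3365 0.1   ] -> [0.0009 0.0503 0.    ]
wrist hasp_tab 0.81 [ 0.508  -0.0029  0.1533]
wrist key_blue_top 0.31 [ 0.4848 -0.098   0.1557]
wrist key_green_top 0.89 [0.4875 0.2894 0.0412]
wrist key_yellow_top 0.98 [0.4984 0.2374 0.0423]
yellow 616 [0.4976 0.2376 0.0435]
green 590 [0.4913 0.2876 0.0438]
blue 0 
red tab 559 [ 0.5032 -0.0127  0.1279] [0.5225 0.0077 0.1631]
```

View pics/wrist17.png

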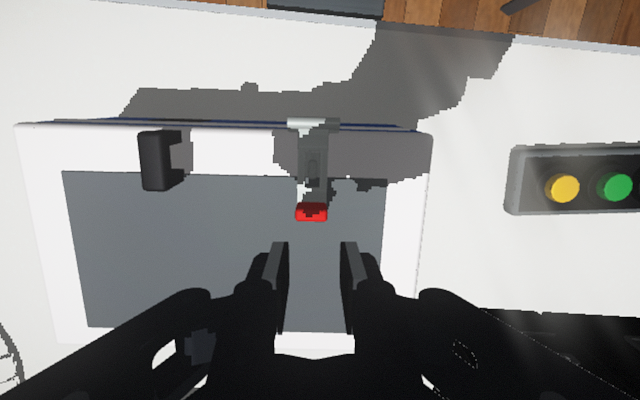

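The hasp lies flat with the catch through its slot (312,165), and the tab is at (311,211). I'll move to the keys with the fingers shut.

Call:
servo_tool(
  moves=[
    [[0,0,0],[-0.0005,0.0423,0],0],
    [[0,0,0],[-0.0005,0.0423,0],0],
    [[0,0,0],[-0.0005,0.0423,0],0],
    [[0,0,0],[-0.0005,0.0423,0],0],
    [[0,0,0],[-0.0005,0.0423,0.01],0],
    [[0,0,0],[-0.0005,0.0423,0.02],0],
    [[0,0,0],[-0.0005,0.0423,0.03],0],
    [[0,0,0],[-0.0005,0.0423,0.04],0],
    [[0,0,0],[0,0,0],0],
    [[0,0,0],[0,0,0],0],
  ],
)

```text
time: 42.7
ee_pos: [0.4844, 0.3302, 0.1237]
tcp_rot: [-179.9, -0.1, -174.7]
wrist_force: [-0.3, -0.7, 1.2]
opening: 0.0002
grasp_force: 0.0
```

```bash
python3 - <<'E'
from h import *
c=calibration("wrist"); im,d=snap("wrist"); marks("wrist",["key_blue_top","key_green_top","key_yellow_top"])
K=np.array(c["camera_matrix"]);R=np.array(c["R"]);t=np.array(c["t"])
v,u=np.mgrid[0:400,0:640]
W=(np.stack([(u-K[0,2])*d/K[0,0],(v-K[1,2])*d/K[1,1],d],-1).reshape(-1,3)-t)@R
hs=cv2.cvtColor(im,cv2.COLOR_RGB2HSV).reshape(-1,3)
m=(hs[:,1]>140)&(hs[:,2]>60)&(W[:,1]>.18)&(W[:,1]<.4)&(W[:,2]>.03)&(W[:,2]<.06)
P={}
for n,a,b in (("yellow",18,35),("green",45,80),("blue",100,130)):
    s=W[m&(hs[:,0]>=a)&(hs[:,0]<=b)]; P[n]=s.mean(0) if len(s) else None; print(n,len(s),P[n])
print(get_obs()['opening'])
plan((.4855,.3375,.055),(.4915,.2875,.055),(.4975,.2375,.055))
E
```

```text
wrist key_blue_top 0.96 [0.4889 0.3383 0.0405]
wrist key_green_top 0.86 [0.4927 0.2899 0.0472]
wrist key_yellow_top 0.89 [0.498  0.2359 0.0449]
yellow 1355 [0.49600306 0.23985564 0.04281086]
green 1143 [0.49084074 0.28837125 0.04356586]
blue 1281 [0.48424563 0.33739229 0.04306705]
-0.0001226397458426082
t 42.9 p [0.4862 0.3294 0.1265] rpy [ 1.7995e+02  1.1000e-01 -1.7482e+02] q [34.1  9.1  3.1 83.8 -0.  28.9]
[0.4855 0.3375 0.055 ] -> [0.0001 0.0081 0.0715]
[0.4915 0.2875 0.055 ] -> [-0.0015 -0.0503 -0.    ]
[0.4975 0.2375 0.055 ] -> [-0.0015 -0.0503 -0.    ]
```

Call:
servo_tool(
  moves=[
    [[0,0,0],[0,0.008,0.03],0],
    [[0,0,0],[0,0,0.03],0],
    [[0,0,0],[0,0,0.02],0],
    [[0,0,0],[0,0,0.005],0],
    [[0,0,0],[0,0,0.005],0],
    [[0,0,0],[0,0,0],0],
    [[0,0,0],[0,0,0],0],
    [[0,0,0],[0,0,0],0],
  ],
)

```text
time: 43.7
ee_pos: [0.4854, 0.3377, 0.038]
tcp_rot: [180.0, 0.1, -174.8]
wrist_force: [-4.5, -4.4, 8.4]
opening: -0.0
grasp_force: 4.5
```

Call:
servo_tool(
  moves=[
    [[0,0,0],[0,0,0.001],0],
    [[0,0,0],[0,0,0],0],
    [[0,0,0],[0,0,0],0],
  ],
)

```text
time: 44.0
ee_pos: [0.4854, 0.3377, 0.0379]
tcp_rot: [179.9, 0.2, -174.8]
wrist_force: [-6.7, -6.8, 15.1]
opening: -0.0
grasp_force: 7.7
```

Call:
servo_tool(
  moves=[
    [[0,0,0],[0,0,-0.01],0],
    [[0,0,0],[0,0,-0.02],0],
    [[0,0,0],[-0.0005,-0.025,0],0],
    [[0,0,0],[-0.0005,-0.025,0],0],
    [[0,0,0],[0,0,0],0],
    [[0,0,0],[0,0,0],0],
  ],
)

```text
time: 44.6
ee_pos: [0.491, 0.2883, 0.0655]
tcp_rot: [179.9, 0.1, -174.8]
wrist_force: [0.1, 0.3, 0.0]
opening: -0.0
grasp_force: 0.0
```

```bash
python3 -c "
from h import *
plan((.4975,.239,.0665),(.4975,.239,.037))"
```

```text
t 44.6 p [0.491  0.2883 0.0655] rpy [ 1.7993e+02  1.1000e-01 -1.7483e+02] q [30.4  7.5 -5.5 76.9  0.  25.2]
[0.4975 0.239  0.0665] -> [-0.002  -0.0497 -0.001 ]
[0.4975 0.239  0.037 ] -> [ 0.0001 -0.      0.0295]
```

The blue key bottomed (15 N, no further travel) and I let it up. Now yellow.

Call:
servo_tool(
  moves=[
    [[0,0,0],[-0.001,-0.025,0],0],
    [[0,0,0],[-0.001,-0.025,0],0],
    [[0,0,0],[0,0,0],0],
    [[0,0,0],[0,0,0.019],0],
    [[0,0,0],[0,0,0.005],0],
    [[0,0,0],[0,0,0.005],0],
    [[0,0,0],[0,0,0.001],0],
    [[0,0,0],[0,0,0],0],
    [[0,0,0],[0,0,0],0],
  ],
)

```text
time: 45.5
ee_pos: [0.497, 0.2396, 0.0377]
tcp_rot: [180.0, 0.1, -174.7]
wrist_force: [-10.3, -5.3, 25.5]
opening: 0.0001
grasp_force: 12.7
```

Call:
servo_tool(
  moves=[
    [[0,0,0],[0,0,-0.01],0],
    [[0,0,0],[0,0,-0.02],0],
    [[0,0,0],[0.0005,0.025,0],0],
    [[0,0,0],[0.0005,0.025,0],0],
    [[0,0,0],[0,0,0],0],
    [[0,0,0],[0,0,0],0],
  ],
)

```text
time: 46.1
ee_pos: [0.4909, 0.2892, 0.0641]
tcp_rot: [-180.0, -0.0, -174.7]
wrist_force: [0.3, -0.0, -0.8]
opening: 0.0001
grasp_force: 0.0
```

```bash
python3 -c "
from h import *
plan((.491,.288,.0665),(.491,.288,.037))"
```

```text
t 46.1 p [0.4909 0.2892 0.0641] rpy [-1.7999e+02 -2.0000e-02 -1.7465e+02] q [30.5  7.7 -5.4 76.9 -0.  25.2]
[0.491  0.288  0.0665] -> [-0.     -0.0012 -0.0024]
[0.491 0.288 0.037] -> [-0.      0.      0.0295]
```

Yellow also bottomed. Now green, and then I'll retreat.

Call:
servo_tool(
  moves=[
    [[0,0,0],[0,-0.001,0.017],0],
    [[0,0,0],[0,0,0.005],0],
    [[0,0,0],[0,0,0.005],0],
    [[0,0,0],[0,0,0],0],
    [[0,0,0],[0,0,0.001],0],
    [[0,0,0],[0,0,0],0],
    [[0,0,0],[0,0,0],0],
  ],
)

```text
time: 46.8
ee_pos: [0.4912, 0.287, 0.0379]
tcp_rot: [180.0, 0.0, -174.8]
wrist_force: [-6.7, -2.8, 13.1]
opening: -0.0001
grasp_force: 6.8
```

Call:
servo_tool(
  moves=[
    [[0,0,0],[0,0,-0.01],0],
    [[0,0,0],[0,0,-0.04],0],
    [[0,0,0],[0,0,-0.05],0],
    [[0,0,0],[0,0,-0.05],0],
    [[0,0,0],[0,0,-0.05],0],
    [[0,0,0],[0,0,0],0],
    [[0,0,0],[0,0,0],0],
  ],
)

```text
time: 47.5
ee_pos: [0.4919, 0.2875, 0.2376]
tcp_rot: [179.9, 0.1, -174.8]
wrist_force: [0.3, 0.8, -0.6]
opening: 0.0001
grasp_force: 0.0
```

```bash
python3 - <<'E'
from h import *
plan()
snap("wrist"); marks("wrist",["hasp_tab","lid_grip","key_blue_top","key_green_top","key_yellow_top"])
snap("side"); marks("side",["hasp_tab","lid_grip","garlic","tub_a","lemon_a","salt_shaker"])
E
```

```text
t 47.5 p [0.4919 0.2875 0.2376] rpy [ 1.7994e+02  1.4000e-01 -1.7476e+02] q [30.3  7.7 13.8 95.9 -0.  25.1]
wrist key_blue_top 0.58 [0.4831 0.3375 0.0354]
wrist key_green_top 0.63 [0.4878 0.287  0.0407]
wrist key_yellow_top 0.68 [0.4923 0.2354 0.0419]
side hasp_tab 0.57 [ 0.5106 -0.0016  0.1518]
side garlic 0.67 [ 0.6633 -0.4088 -0.002 ]
side lemon_a 0.74 [0.4992 0.2341 0.0472]
```

```bash
python3 -c "
from workcell import *
print(job_done())"
```

```text
the job is handed in; nothing more can be done
None
```

I packed the lemon, tub and shaker, shut the lid, fastened the hasp and pressed blue, yellow and green in turn; the job is handed in, with no verdict returned.

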